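# Load and start a demagnetising station

## Task

The demagnetising station has been left switched on. Switch its isolator off, put all the worn rusty bushes standing about on the bench into the carriage tray, push the carriage fully home under the head, and lay the hatch cover squarely on the hatch frame with its tongue holding the interlock lever down. Only then switch the isolator back on; leave the grease pot and the grey cup where they stand.

Things in the scene. Friction and masses are not known exactly. Their poses are not given: they have to be found in the camera images.
- station: fixed station: base with rails and, at the far end, a grey head (two legs and a deck, 100 mm deep in x, 316 wide in y). Origin on the bench under the tray's centre when the carriage is fully out; +x is the push direction. Head front at x = 65 mm, centre 115; its underside 110 mm, deck top 122, switch block at the deck's +y end 136 mm above the bench
- tray_floor (a point): centre of the aluminium carriage tray's floor, top face (16 mm above the bench), axes as the station's; moves with the carriage. Tray inside 90 x 250 mm (x, y), walls 5 mm thick, 35 mm above the floor; it takes three bushes in a row along y, 80 mm apart. Standing bushes pass under the head with 9 mm to spare
- push_post (a point): centre of the top of the upright push post's black knob (18 x 34 x 20 mm in station x, y, z), 118 mm above the bench; post below it 12 x 26 mm. It stands 69 mm in front (-x) of the tray's centre; push it along station +x (under 8 N). At home the knob's far face is 10 mm in front of the head
- carriage (a joint): slide of the carriage along station x in m: 0 fully out (towards the robot), 0.115 fully home under the head (end stop). Only rail friction, about 2 N, holds it; starts at 0 to 0.03
- hatch (a point): centre of the raised aluminium frame (116 x 76 mm in y, x) round the hatch opening in the deck, on its top face, 130 mm above the bench; the centre of the cover's underside belongs here; axes as the station's
- tongue_rest (a point): point at the height of the frame's top, 105 mm along station +y from point hatch, where the end of the cover's tongue belongs; the interlock lever is under it
- lever_tip (a point): roller at the free end of the interlock lever: a steel strip 58 mm long, 12 wide, hinged 138 mm along station +y from the hatch centre at the height of the frame's top, pointing back to the hatch with its tip up; free, the roller is 28 mm above the frame's top
- interlock_lever (a joint): angle in rad by which the interlock lever is pressed down: 0 free (sprung up), about 0.5 to 0.6 under the cover's tongue when the cover lies flat on the frame; the spring is weak (under 1 N) and the cover's weight holds it down
- cover: loose hatch cover, about 0.35 kg: aluminium plate 130 x 86 x 6 mm (x, y, z) with a 40 mm wide tongue at its +x end, reaching 105 mm from the centre. Origin at the centre of the plate's underside. Black bar handle on top along x: 76 mm long, 18 wide, 33 to 47 mm above the underside, on two posts. Starts flat on the bench, any way round
- cover_tongue (a point): end of the cover's tongue, underside, 105 mm along the cover's +x
- isolator: fixed isolator box, grey, 96 x 96 x 52 mm, with a rotary handle on top; origin at the centre of its underside, z up; the handle turns about its z axis
- handle_grip (a point): point on the isolator handle 72 mm out from its axis, at mid height of the bar, 75 mm above the bench. The handle is a black bar 14 mm wide and 24 mm tall (63 to 87 mm above the bench) that reaches from the axis to 90 mm out
- isolator_handle (a joint): angle of the isolator handle in rad, between end stops: 0 off (bar points along the isolator's +x), 1.57 on (bar points along its +y); grows anticlockwise seen from above. Friction (about 0.08 N m) holds it where it is left. It starts on
- bush_1: worn rusty-looking steel sleeve with a copper liner, one of two or three alike (may be absent), 52 mm diameter, 85 mm tall, about 0.45 kg, heavier at its lower end; origin at the centre of its lower end, z along its axis; to be gripped from outside (treat as solid); starts standing on the bench
- bush_2: worn rusty-looking steel sleeve with a copper liner, one of two or three alike (may be absent), 52 mm diameter, 85 mm tall, about 0.45 kg, heavier at its lower end; origin at the centre of its lower end, z along its axis; to be gripped from outside (treat as solid); starts standing on the bench
- bush_3: worn rusty-looking steel sleeve with a copper liner, one of two or three alike (may be absent), 52 mm diameter, 85 mm tall, about 0.45 kg, heavier at its lower end; origin at the centre of its lower end, z along its axis; to be gripped from outside (treat as solid); starts standing on the bench
- grease_pot: bystander: round grease pot, 63 mm diameter, 54 mm tall, standing among the bushes; origin at the centre of its underside
- grey_cup: bystander: grey flanged cup, 78 mm diameter, 62 mm tall, wider at the top, origin at the centre of its underside
Mind the look-alikes: they are no part of the job. What is shaped like the bush_1 but purple is not meant.

How it is judged:
By the outcome, as a careful person would: the job done as asked, in the order asked, and still so for the second after the job is handed in, with the robot touching nothing.
Of bush_1, bush_2, bush_3 only 2 to 3 are there at a start; the rules pass over those that are not, and their reading is None.
At some moment in a run one of bush_1, bush_2, bush_3 may be knocked a few centimetres aside while the robot is not near it.
Once in a run the grip may slacken for a moment while it holds something.
It also fails if it takes over 210 s, if anything falls off the work surface, if the arm or the gripper's body presses on something with over 40 N, if the wrist force passes 120 N, or if a joint passes its speed limit or range.

## Robot

A 6-joint arm with a two-finger parallel gripper is mounted at the origin on the work surface; the furniture and walls round the work are solid. World frame = base frame: x ahead of the robot, y to its left, z up, the work surface at z = 0. Lengths are in mm, angles in rad, forces in N, time in s.
With the tool pointing down it reaches from about 300 to 1000 mm from the base axis. Payload 5.1 kg.
Tool frame: the origin (TCP) lies at the very end of the fingers, on their centre line; the grasp point (between the pads) lies robot.grasp_offset behind it (robot.grasp_offset is the distance from the TCP to the grasp point, in mm); z points along the fingers, y is the direction in which the jaws open and shut (so a half turn about z gives the same grasp; the last joint's range is limited). The gripper opens to 95 mm and grips with 3 to 60 N. Pads are 20 mm wide; open, the fingers measure 119 mm over their backs; the gripper's body (75 mm by 180 mm) begins 59 mm behind the grasp point.
Start: joints at [1.068, 0.124, 1.65, -0, 1.367, -0.083], TCP at [264.944, 593.539, 214.656] pointing down, gripper open.
Joint ranges: [-2.61, 2.61], [-1.02, 2.33], [0.03, 2.71], [-1.35, 4.49], [0.32, 2.68], [-2.91, 2.91]. Speed limits (rad/s): [2.57, 2.57, 3.14, 3.14, 3.14, 3.14].

## Interface

Orientations are given as [roll, pitch, yaw] about the fixed x, y, z axes, in that order (R = Rz(yaw) Ry(pitch) Rx(roll)).
In Python, from bench import sensors, imaging, order, robot gives the robot as it stands.
- The arm moves only by the shell command python3 -m jog 'ROWS' [OPENING]. ROWS is JSON, one flat list of numbers, 4 for each row, row after row: the shift along the tool's x, y, z in cm, then the turn about the tool's z in rad. In form: [dx, dy, dz, turn, dx, dy, dz, turn, ...]. A call has 1 to 12 rows; each row shifts and turns the commanded pose from where the row before left it, along the tool's axes as they then stand; what a row does not reach is not made up. A row lasts 1/12 s, in which the tool goes at most 41.7 mm and 7.16 degrees, less where a joint would pass 70% of its speed; a pose out of reach is approached as far as the arm can. A call is refused whole if a number of a shift passes 4.17 or a number of a turn 0.125, either way. A call with a gripper value outside its range is refused whole. OPENING is the opening in per cent of the stroke, from 0 (shut) to 100 (fully open), set as the call begins (- or left out, the last holds). The fingers move at their own pace and stop on an object; the grip force is fixed at half the most. Time passes only in rows, so rows that do not move let the fingers close. It gives the time, the measured TCP pose, the force and the opening at its end, in the units of the state.
- sensors.sense(): the state, without advancing time (a new reading comes with each control period).
- imaging.snapshot(name): name is "scene" or "top" or "wrist"; returns the picture (420x560x3 uint8, red, green, blue); there is no depth.
- imaging.camera_params(name): a dict with "intrinsics" (3x3 intrinsics, pixels), "rvec" (rotation vector, rad) and "tvec" (3), from world to camera coordinates, as OpenCV has them; the wrist camera has in their place "mount" (4x4, takes a point from camera to tool coordinates, whose origin is the TCP and whose axes are the flange's). Camera axes: x right, y down, z forward; pixel columns grow to the right and rows downward; lengths in mm; the calibration is good to about 2 mm. The wrist camera is an equidistant fisheye: a pixel r from the principal point sees the ray r / f radians off the axis. A picture is of the moment at which its call begins: read the wrist's pose just before it. camera_params takes no time and is no camera call.
- order.job_done(): hands the job in, once; it reports no verdict.
The state is a dict: "clock": time; "joint_pos": joint angles; "joint_vel": joint speeds; "joint_torque": joint torques, N m; "position": TCP position; "ee_rot": TCP orientation; "contact_force": force on the tool from outside, world axes, zero at the start; "moment": the same for the moment, N m; "width": finger opening in mm.
Only numpy, scipy, OpenCV 4.12 (cv2) and the standard library are available. Lean on these libraries where they do the work, as an engineer would, in place of code of your own. Each camera call takes 0.05 s, during which the arm holds its last target.

## Working session

There is one attempt and no reset: what is moved stays moved. The work goes in short steps, Python scripts to look and compute and a shell command to move; the robot and the scene stay as the last step left them, time stands still between calls to the robot, and variables do not carry over. Pictures are saved under pics/ and viewed, and the job is handed in when it is done.

```bash
ls -la; mkdir -p pics
python3 - <<'E'
from bench import sensors, imaging, order, robot
import cv2
print(sensors.sense()); print(robot.grasp_offset)
for n in ["scene","top","wrist"]:
    im=imaging.snapshot(n); cv2.imwrite(f"pics/{n}0.png",im[:,:,::-1]); print(n,imaging.camera_params(n))
E
```

```text
total 12
drwxr-xr-x  3 agent agent 4096 Dec  7 03:10 .
drwxr-xr-x 23 root  root  4096 Dec  7 03:10 ..
drwxr-xr-x  2 agent agent 4096 Dec  7 03:10 pics
{'clock': 0.0, 'joint_pos': array([ 1.06839314e+00,  1.24507076e-01,  1.65167258e+00,  2.35537893e-05,
        1.36748049e+00, -8.25867047e-02]), 'joint_vel': array([ 0.00062896, -0.00076846, -0.00106765,  0.00055661,  0.00028181,
        0.00127292]), 'joint_torque': array([-3.25641107e-03, -4.17609715e+01, -3.59924018e+01,  7.71210389e-02,
        4.94110154e-02, -2.03297250e-04]), 'position': array([264.63922145, 592.98914792, 213.38660901]), 'ee_rot': array([-3.13953412e+00, -1.93532956e-04,  2.72177119e+00]), 'contact_force': array([-0.50065151,  0.0301406 ,  0.5228541 ]), 'moment': array([ 0.03634433, -0.00021603,  0.00564159]), 'width': 95.03763517573057}
18.8
scene {'intrinsics': array([[391.5216509 ,   0.        , 273.65395942],
       [  0.        , 391.5216509 , 202.02277685],
       [  0.        ,   0.        ,   1.        ]]), 'rvec': array([ 2.57670358,  0.32930043, -0.08843906]), 'tvec': array([-446.32856161,  -42.32784587, 1299.49976544])}
top {'intrinsics': array([[429.40078215,   0.        , 280.28117911],
       [  0.        , 429.40078215, 212.37423515],
       [  0.        ,   0.        ,   1.        ]]), 'rvec': array([ 2.11122649, -2.13237966,  0.20677513]), 'tvec': array([ -30.37272486,  484.00742654, 1267.80874439])}
wrist {'intrinsics': array([[325.1922621 ,   0.        , 279.55897121],
       [  0.        , 325.1922621 , 205.46190049],
       [  0.        ,   0.        ,   1.        ]]), 'mount': array([[-1.69504821e-04, -9.71162958e-01, -2.38416612e-01,
         6.69646165e+01],
       [ 9.99999985e-01, -1.68720524e-04, -2.36967351e-05,
         2.14118935e-01],
       [-1.72123843e-05, -2.38416612e-01,  9.71162972e-01,
        -1.71342997e+02],
       [ 0.00000000e+00,  0.00000000e+00,  0.00000000e+00,
         1.00000000e+00]])}
```

View pics/scene0.png

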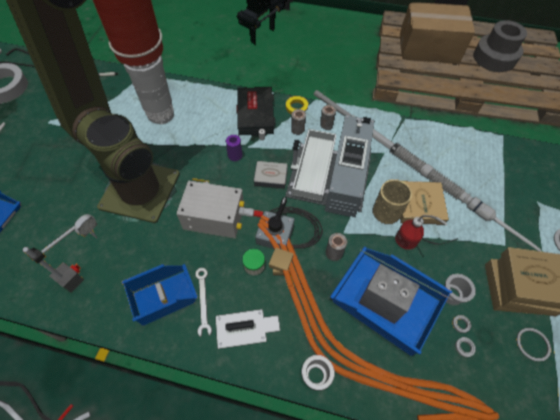

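View pics/top0.png

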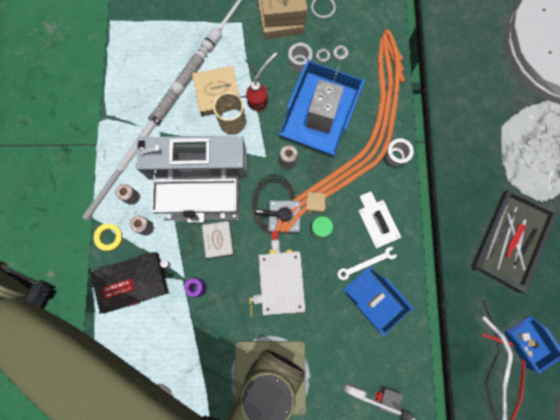

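View pics/wrist0.png

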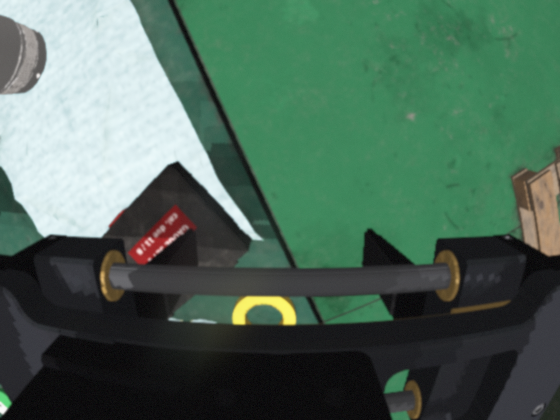

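```bash
cat > h.py <<'E'
from bench import sensors, imaging, order, robot
import numpy as np, cv2
from scipy.spatial.transform import Rotation as R
from scipy.optimize import least_squares
def cam(n):
    p=imaging.camera_params(n); return p['intrinsics'],R.from_rotvec(p['rvec']).as_matrix(),p['tvec']
def ray(n,uv,pose=None):
    if n=='wrist':
        p=imaging.camera_params(n);K=p['intrinsics'];M=p['mount']
        d=(np.array(uv,float)-K[:2,2])/K[0,0];r=np.linalg.norm(d)
        v=np.array([*(d/max(r,1e-9)*np.sin(r)),np.cos(r)])
        P,rpy=pose;Rt=R.from_euler('xyz',rpy).as_matrix()
        return Rt@M[:3,3]+P, Rt@M[:3,:3]@v
    K,Rm,t=cam(n); v=np.linalg.inv(K)@[uv[0],uv[1],1.]; v/=np.linalg.norm(v)
    return -Rm.T@t, Rm.T@v
def plane(n,uv,z,pose=None):
    o,d=ray(n,uv,pose); return o+d*(z-o[2])/d[2]
def tri(*rays):
    A=np.zeros((3,3));b=np.zeros(3)
    for o,d in rays:
        Q=np.eye(3)-np.outer(d,d);A+=Q;b+=Q@o
    x=np.linalg.solve(A,b); res=[np.linalg.norm((np.eye(3)-np.outer(d,d))@(x-o)) for o,d in rays]
    return x,res
def proj(n,X,pose=None):
    X=np.atleast_2d(np.array(X,float))
    if n=='wrist':
        p=imaging.camera_params(n);K=p['intrinsics'];M=p['mount']
        P,rpy=pose;Rt=R.from_euler('xyz',rpy).as_matrix()
        C=((X-P)@Rt-M[:3,3])@M[:3,:3]
        th=np.arctan2(np.linalg.norm(C[:,:2],axis=1),C[:,2]);ph=C[:,:2]/np.linalg.norm(C[:,:2],axis=1)[:,None]
        return K[:2,2]+ph*th[:,None]*K[0,0]
    K,Rm,t=cam(n);C=X@Rm.T+t; return (C@K.T)[:,:2]/C[:,2:]
def pose():
    s=sensors.sense(); return s['position'],s['ee_rot']
def snap(n,f):
    p=pose(); im=imaging.snapshot(n); cv2.imwrite(f"pics/{f}.png",im[:,:,::-1]); np.savez(f"pics/{f}.npz",P=p[0],r=p[1]); return p
def lpose(f):
    z=np.load(f"pics/{f}.npz"); return z['P'],z['r']
def crop(f,x0,y0,x1,y1,s,out):
    im=cv2.imread(f"pics/{f}.png")[y0:y1,x0:x1]; im=cv2.resize(im,None,fx=s,fy=s,interpolation=cv2.INTER_CUBIC)
    # ticks
    for x in range((x0//20+1)*20,x1,20): cv2.line(im,(int((x-x0)*s),0),(int((x-x0)*s),6),(0,0,255),1); cv2.putText(im,str(x),(int((x-x0)*s)-10,16),0,.35,(0,0,255),1)
    for y in range((y0//20+1)*20,y1,20): cv2.line(im,(0,int((y-y0)*s)),(6,int((y-y0)*s)),(0,0,255),1); cv2.putText(im,str(y),(8,int((y-y0)*s)+4),0,.35,(0,0,255),1)
    cv2.imwrite(f"pics/{out}.png",im)
def st():
    s=sensors.sense(); print(round(s['clock'],2),s['position'].round(1),s['ee_rot'].round(3),'F',s['contact_force'].round(1),'w',round(s['width'],1),'j',s['joint_pos'].round(2))
E
python3 - <<'E'
from h import *
crop('top0',80,130,280,250,4,'t1'); crop('top0',230,150,410,270,4,'t2')
crop('scene0',220,85,380,215,5,'s1'); crop('scene0',200,190,360,350,4,'s2')
E
```

```text
(no output)
```

View pics/t1.png

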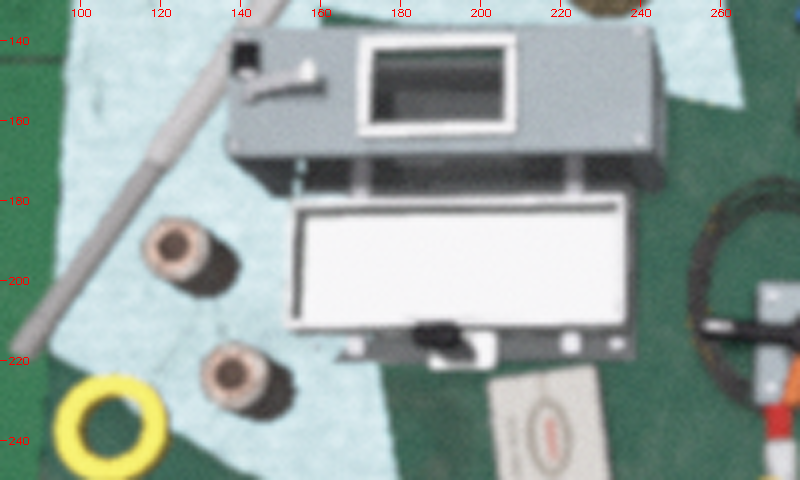

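View pics/t2.png

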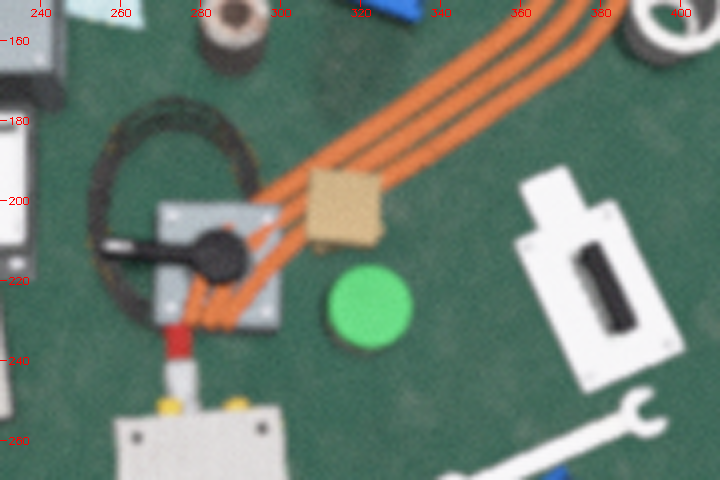

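View pics/s1.png

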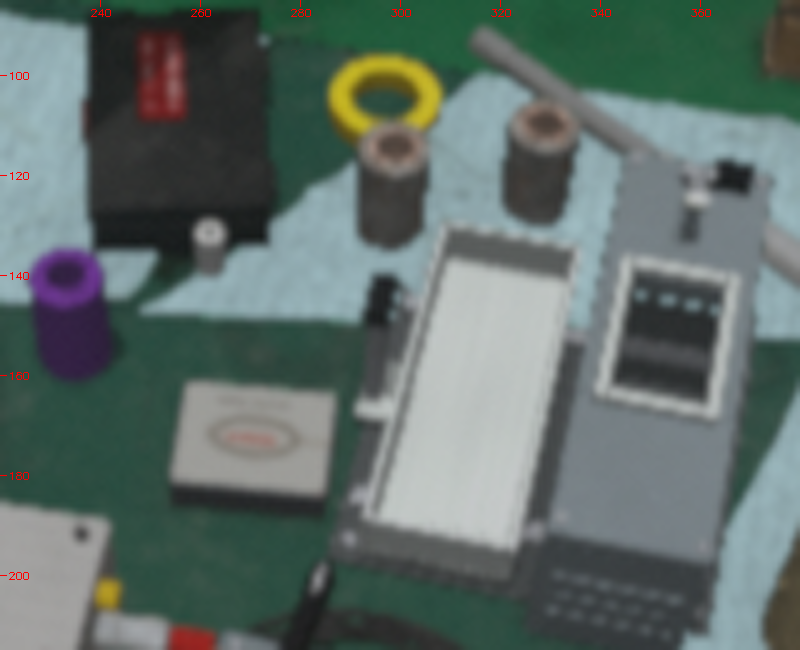

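View pics/s2.png

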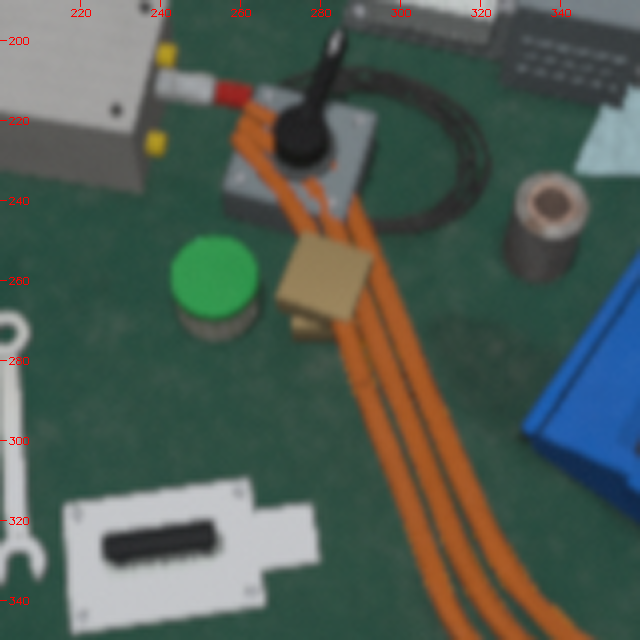

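```bash
cat > m.py <<'E'
from h import *
T1=lambda x,y:(80+x/4,130+y/4);T2=lambda x,y:(230+x/4,150+y/4);S1=lambda x,y:(220+x/5,85+y/5);S2=lambda x,y:(200+x/4,190+y/4)
def t(n,a,b):
    x,r=tri(ray('top',a),ray('scene',b)); print(n,x.round(1),np.round(r[0],1)); return x
t('bA',T1(175,248),S1(545,122));t('bB',T1(235,375),S1(395,148));t('bC',T2(237,14),S2(552,205))
a=t('iso',T2(220,257),S2(300,135));b=t('tip',T2(103,244),S2(340,33))
t('pot',T2(371,307),S2(214,275));t('purple',(194,286),S1(68,272))
t('knob',T1(437,333),S1(385,282))
F=[t('f++',T1(358,35),S1(740,265)),t('f+-',T1(517,35),S1(720,415)),t('f--',T1(515,132),S1(598,395)),t('f-+',T1(357,137),S1(625,257))]
c=np.mean(F,0);yv=(F[0]+F[3]-F[1]-F[2])/2;xv=(F[0]+F[1]-F[2]-F[3])/2
print('hatch',c.round(1),np.linalg.norm(yv),np.linalg.norm(xv),'yaw',np.arctan2(-yv[0],yv[1]),np.arctan2(xv[1],xv[0]))
# tray rim outer corners top (z=51): 
W=[t('w++',T1(290,198),S1(445,222)),t('w+-',T1(628,192),S1(0,0)) if 0 else 0]
t('roller',T1(308,70),S1(697,197))
# cover
C=[t('c TR',T2(613,202),S2(250,478)),t('c TL',T2(515,243),S2(265,608)) ,t('BL',T2(590,392),S2(70,633)),t('BR',T2(684,348),S2(63,503))]
for n,a_ in [('tA',T2(520,185)),('tB',T2(565,168))]: pass
t('tA',T2(520,185),S2(320,562));t('tB',T2(565,168),S2(313,503))
t('hA',T2(590,250),S2(213,530));t('hB',T2(622,325),S2(105,547))
c=np.mean(C,0);print('cover',c.round(1),[np.linalg.norm(C[i]-C[(i+1)%4]).round(1) for i in range(4)])
E
python3 m.py
```

```text
bA [547.1 437.2  77.8] 2.5
bB [449.8 387.4  76.6] 2.5
bC [664.  -63.3  77.8] 2.8
iso [475.5 -48.2  67.8] 2.0
tip [484.3  39.2  77.9] 2.1
pot [ 440.5 -162.6   45.2] 2.9
purple [265.  216.4  84.1] 2.1
knob [473.8 230.2 119.2] 4.6
f++ [693.1 290.7 133.5] 1.7
f+- [696.2 175.3 125.7] 3.0
f-- [622.3 175.9 120.4] 2.6
f-+ [620.9 293.3 116.6] 2.7
hatch [658.1 233.8 124.1] 116.4807802309918 73.93282883339519 yaw 0.019791898699769467 -0.022037729293898894
w++ [533.9 310.7 134.3] 37.7
roller [657.7 319.4 156.3] 1.3
c TR [ 506.8 -325.2  135.9] 10.1
c TL [ 527.5 -324.  -189.6] 6.2
BL [ 389.2 -382.  -173.1] 7.3
BR [ 401.  -368.6  135.7] 10.5
tA [ 560.8 -306.9  -81.5] 0.9
tB [ 546.7 -309.6   64.5] 6.8
hA [ 486.9 -333.9   32.1] 4.5
hB [ 424.4 -358.9   28.3] 0.5
cover [ 456.1 -349.9  -22.8] [np.float64(326.1), np.float64(150.9), np.float64(309.3), np.float64(114.4)]
```

```bash
cat > plan.py <<'E'
import sys
from h import *
def plan(x,y,z,yaw=None):
    P,r=pose(); y0=r[2]; t=0
    if yaw is not None:
        t=-( (yaw-y0+np.pi)%(2*np.pi)-np.pi); y0-=t; print('turn %.3f (%d rows)'%(t,np.ceil(abs(t)/0.12)),end=' ')
    d=np.array([x,y,z])-P; c,s=np.cos(y0),np.sin(y0)
    v=np.array([c*d[0]+s*d[1], s*d[0]-c*d[1], -d[2]])/10
    n=max(1,int(np.ceil(np.linalg.norm(v)/3.8)))
    print('tool cm',v.round(2),'rows',n,'each',(v/n).round(3))
if __name__=='__main__':
    plan(*[float(a) for a in sys.argv[1:]]); st()
E
python3 -m jog '[0,0,-1.5,0.125,0,0,-1.5,0.125,0,0,-1.5,0.125,0,0,-1.5,0.125,0,0,-1.5,0.125,0,0,-1.5,0.125,0,0,-1.5,0.125,0,0,-1.5,0.125,0,0,-1.5,0.125,0,0,-1.5,0.125]'; python3 plan.py 500 260 365 1.571
```

```text
clock: 0.98
position: [264.8, 593.4, 364.8]
ee_rot: [-3.141, 0.001, 1.466]
contact_force: [1.1, 0.8, -1.2]
width: 95.2
turn -0.105 (1 rows) tool cm [-3.334e+01  2.351e+01 -2.000e-02] rows 11 each [-3.031e+00  2.137e+00 -2.000e-03]
0.98 [264.8 593.4 364.8] [-3.141e+00  1.000e-03  1.466e+00] F [ 1.1  0.8 -1.2] w 95.2 j [1.07 0.07 1.46 0.   1.61 1.17]
```

```bash
python3 -m jog '[0,0,0,-0.105,-3.03,2.14,0,0,-3.03,2.14,0,0,-3.03,2.14,0,0,-3.03,2.14,0,0,-3.03,2.14,0,0,-3.03,2.14,0,0,-3.03,2.14,0,0,-3.03,2.14,0,0,-3.03,2.14,0,0,-3.03,2.14,0,0,-3.03,2.14,0,0]'
python3 - <<'E'
from h import *
snap('wrist','w1'); st()
E
```

```text
clock: 1.98
position: [502.9, 260.0, 364.4]
ee_rot: [-3.141, 0.0, 1.577]
contact_force: [1.2, 0.5, 0.9]
width: 95.1
2.03 [506.3 255.1 363.9] [3.14  0.005 1.571] F [ 2.3 -2.7 -0.9] w 95.2 j [ 0.37 -0.11  1.64 -0.    1.61  0.37]
```

View pics/w1.png

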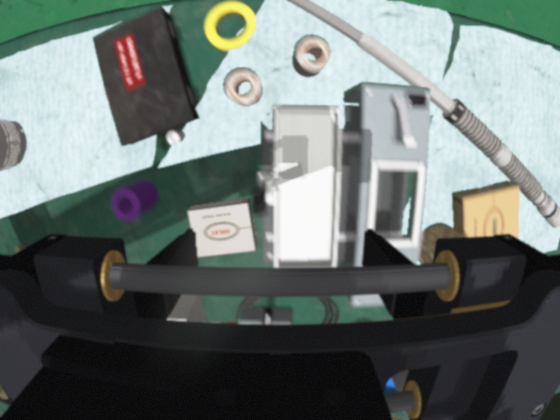

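```bash
python3 -m jog '[0,0,0,0,0,0,0,0,0,0,0,0]'
python3 - <<'E'
from h import *
snap('wrist','w2'); st()
crop('w2',220,20,440,270,3,'w2a')
E
python3 plan.py 640 240 365
```

```text
clock: 2.28
position: [501.8, 262.4, 364.5]
ee_rot: [-3.141, -0.0, 1.578]
contact_force: [0.1, 0.3, -0.1]
width: 95.1
2.33 [501.7 262.7 364.6] [-3.141 -0.     1.578] F [-0.4  0.4  0.1] w 95.4 j [ 0.39 -0.11  1.64  0.    1.61  0.38]
tool cm [-2.37 13.82 -0.04] rows 4 each [-0.594  3.454 -0.01 ]
2.33 [501.7 262.7 364.6] [-3.141 -0.     1.578] F [-0.4  0.4  0.1] w 95.4 j [ 0.39 -0.11  1.64  0.    1.61  0.38]
```

View pics/w2a.png

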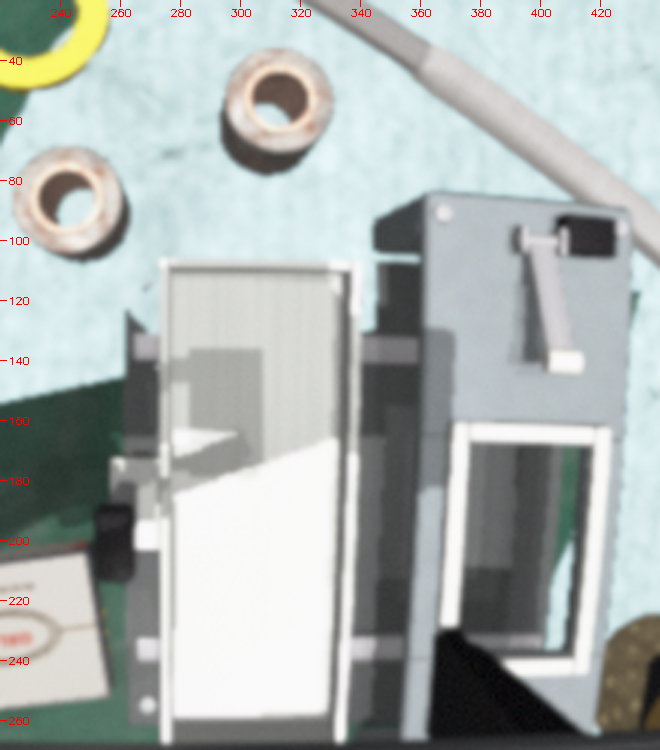

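```bash
python3 plan.py 600 150 365;  python3 -m jog '[-2.8,2.5,0,0,-2.8,2.5,0,0,-2.8,2.5,0,0,-2.8,2.5,0,0,0,0,0,0,0,0,0,0,0,0,0,0,0,0,0,0,0,0,0,0]'
python3 - <<'E'
from h import *
snap('wrist','w3'); st()
crop('w3',140,20,400,270,3,'w3a')
E
```

```text
tool cm [-11.34   9.75  -0.04] rows 4 each [-2.836  2.437 -0.01 ]
2.33 [501.7 262.7 364.6] [-3.141 -0.     1.578] F [-0.4  0.4  0.1] w 95.4 j [ 0.39 -0.11  1.64  0.    1.61  0.38]
clock: 3.08
position: [602.2, 151.8, 365.0]
ee_rot: [3.141, -0.0, 1.579]
contact_force: [0.5, 0.1, -0.1]
width: 94.8
3.13 [602.3 151.6 365.1] [ 3.141 -0.     1.579] F [-0.5 -0.  -0.5] w 95.2 j [0.16 0.01 1.52 0.   1.61 0.15]
```

View pics/w3a.png

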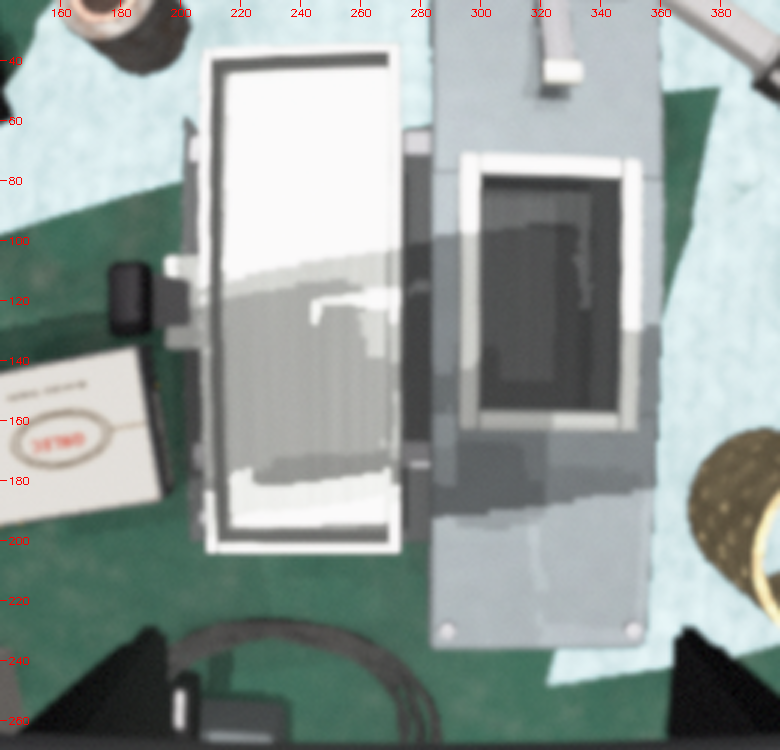

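```bash
cat > m2.py <<'E'
from h import *
p2,p3=lpose('w2'),lpose('w3')
W2=lambda x,y:(220+x/3,20+y/3);W3=lambda x,y:(140+x/3,20+y/3)
T1=lambda x,y:(80+x/4,130+y/4);S1=lambda x,y:(220+x/5,85+y/5)
def t(n,*L):
    rr=[]
    for k,uv in L: rr.append(ray('wrist',uv,p2) if k==2 else ray('wrist',uv,p3) if k==3 else ray(k,uv))
    x,r=tri(*rr); print(n,x.round(1),np.round(r,1)); return x
F=[t('f++',(2,W2(612,425)),(3,W3(643,157)),('top',T1(358,35)),('scene',S1(740,265))),
t('f-+',(2,W2(453,424)),(3,W3(459,152)),('top',T1(357,137)),('scene',S1(625,257))),
t('f+-',(3,W3(637,430)),('top',T1(517,35)),('scene',S1(720,415))),
t('f--',(3,W3(459,428)),('top',T1(515,132)),('scene',S1(598,395)))]
# plane at 130
G=[plane('wrist',W3(*q),130,p3) for q in [(643,157),(459,152),(637,430),(459,428)]]
for n,F in (('tri',F),('pl',G)):
    c=np.mean(F,0);yv=(F[0]+F[1]-F[2]-F[3])/2;xv=(F[0]+F[2]-F[1]-F[3])/2
    print(n,'hatch',c.round(1),np.linalg.norm(yv).round(1),np.linalg.norm(xv).round(1),'yaw',np.arctan2(-yv[0],yv[1]).round(3),np.arctan2(xv[1],xv[0]).round(3))
G=[plane('wrist',W3(*q),51,p3) for q in [(400,44),(202,48),(400,553),(206,553)]]
c=np.mean(G,0);yv=(G[0]+G[1]-G[2]-G[3])/2;xv=(G[0]+G[2]-G[1]-G[3])/2
print('tray',c.round(1),np.linalg.norm(yv),np.linalg.norm(xv),np.arctan2(-yv[0],yv[1]),np.arctan2(xv[1],xv[0]))
t('tray-+',(2,W2(160,258)),(3,W3(202,48)));t('tray++',(2,W2(360,262)),(3,W3(400,44)))
t('knob',(2,W2(118,543)),(3,W3(128,299)))
print('knob118',plane('wrist',W3(128,299),118,p3))
t('roller',(2,W2(566,362)),(3,W3(563,72)),('top',T1(308,70)),('scene',S1(697,197)))
t('bA',(2,W2(280,100)),('top',T1(175,248)),('scene',S1(545,122)))
t('bB',(2,W2(72,200)),('top',T1(235,375)),('scene',S1(395,148)))
for q in [(280,100),(72,200)]: print('w2 plane85',plane('wrist',W2(*q),85,p2).round(1))
for q in [T1(175,248),T1(235,375)]: print('top plane85',plane('top',q,85).round(1))
# deck edge
for q in [(432,647),(645,647),(432,100),(662,100)]: print('deck',plane('wrist',W3(*q),122,p3).round(1))
E
python3 m2.py
```

```text
f++ [693.5 291.3 132.6] [0.4 0.6 1.9 1.6]
f-+ [619.5 290.1 122.3] [2.3 2.3 2.9 3.5]
f+- [695.9 174.8 126.3] [0.5 2.8 3.3]
f-- [620.9 174.3 123.4] [2.  1.9 3.7]
tri hatch [657.4 232.6 126.1] 116.2 74.8 yaw 0.016 0.012
pl hatch [656.4 232.8 130. ] 116.3 76.6 yaw 0.005 0.013
tray [541.8 231.1  51. ] 260.4141012124752 100.4076873983711 0.0043027947521769565 -0.0028278012810638987
tray-+ [491.7 360.9  53.8] [0.3 0.3]
tray++ [591.  361.4  48.2] [0. 0.]
knob [474.1 231.3 114.7] [0.8 0.8]
knob118 [474.46372397 230.69829156 118.        ]
roller [657.5 319.1 157.4] [0.9 1.  1.4 1.3]
bA [547.1 436.5  78.6] [0.4 2.5 2.5]
bB [450.1 387.3  76.4] [0.6 2.7 2.3]
w2 plane85 [546.6 434.5  85. ]
w2 plane85 [451.7 386.1  85. ]
top plane85 [543.  433.2  85. ]
top plane85 [446.1 383.2  85. ]
deck [608.6  75.1 122. ]
deck [706.2  75.2 122. ]
deck [606.3 314.5 122. ]
deck [705.1 319.5 122. ]
```

```bash
python3 plan.py 520 -120 365;  python3 -m jog '[-3.4,-1.0,0,0,-3.4,-1.0,0,0,-3.4,-1.0,0,0,-3.4,-1.0,0,0,-3.4,-1.0,0,0,-3.4,-1.0,0,0,-3.4,-1.0,0,0,-3.4,-1.0,0,0,0,0,0,0,0,0,0,0,0,0,0,0,0,0,0,0]'
python3 - <<'E'
from h import *
snap('wrist','w4'); st()
E
```

```text
tool cm [-2.709e+01 -8.450e+00  1.000e-02] rows 8 each [-3.387e+00 -1.056e+00  1.000e-03]
3.13 [602.3 151.6 365.1] [ 3.141 -0.     1.579] F [-0.5 -0.  -0.5] w 95.2 j [0.16 0.01 1.52 0.   1.61 0.15]
clock: 4.13
position: [524.9, -120.9, 364.8]
ee_rot: [3.141, -0.0, 1.579]
contact_force: [-0.4, 0.4, 0.2]
width: 95.5
4.18 [ 525.  -120.8  364.8] [ 3.141 -0.     1.579] F [ 0.  -0.1 -0. ] w 95.6 j [-0.33 -0.17  1.7   0.    1.62 -0.33]
```

View pics/w4.png

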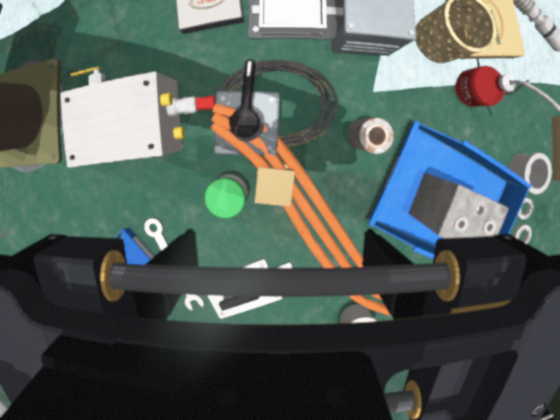

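Run:
```python
from h import *
crop('w4',190,40,410,220,3.5,'w4a')
```

```text
(no output)
```

View pics/w4a.png

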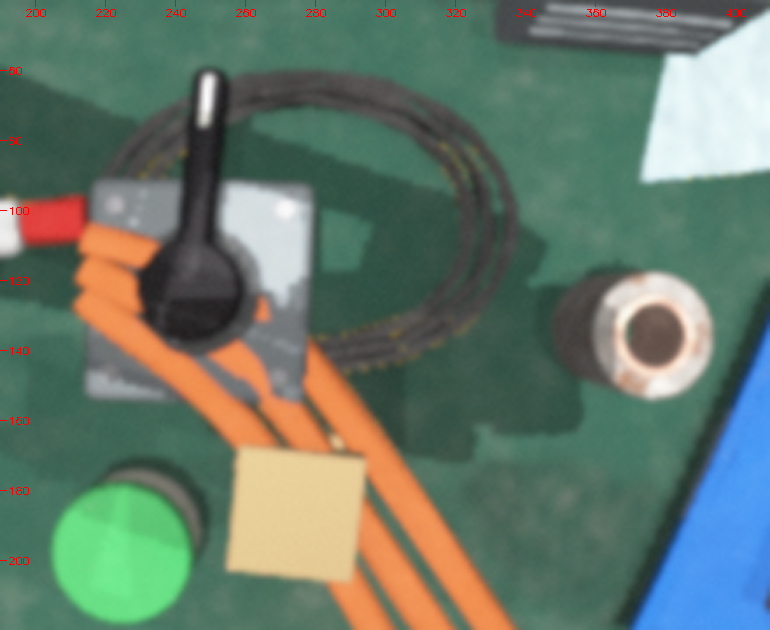

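```bash
python3 - <<'E'
from h import *
p=lpose('w4'); W=lambda x,y:(190+x/3.5,40+y/3.5)
T2=lambda x,y:(230+x/4,150+y/4);S2=lambda x,y:(200+x/4,190+y/4)
a=plane('wrist',W(193,290),75,p);b=plane('wrist',W(209,72),87,p)
print(a,b,np.hypot(*(b-a)[:2]),np.arctan2(*(b-a)[:2][::-1]))
for nm,q,qt,qs in [('tip',(209,72),T2(103,244),S2(340,33)),('C',(656,335),T2(237,14),S2(552,205)),('pot',(121,553),T2(371,307),S2(214,275))]:
    print(nm,[ (x.round(1),np.round(r,1)) for x,r in [tri(ray('wrist',W(*q),p),ray('top',qt),ray('scene',qs))]])
print('C85',plane('wrist',W(652,336),85,p),'pot54',plane('wrist',W(121,553),54,p))
# box top corners z=52
for q in [(92,182),(313,182),(300,405),(85,395)]: print(plane('wrist',W(*q),52,p).round(1))
E
python3 plan.py 485 20 120
```

```text
[475.61152415 -47.72682758  75.        ] [482.57312047  39.63964173  87.        ] 87.64338983411251 1.4912816295159266
tip [(array([483.4,  39.9,  78.6]), array([2.2, 2. , 2.7]))]
C [(array([664.5, -62.7,  77.2]), array([1.2, 3.4, 2.2]))]
pot [(array([ 440.1, -162.7,   46.3]), array([0.8, 2.5, 3.2]))]
C85 [661.35316066 -62.18443478  85.        ] pot54 [ 440.63673446 -161.15715862   54.        ]
[4.297e+02 1.000e-01 5.200e+01]
[523.5  -1.3  52. ]
[518.7 -96.6  52. ]
[426.  -91.9  52. ]
tool cm [14.11 -3.88 24.48] rows 8 each [ 1.764 -0.485  3.059]
4.18 [ 525.  -120.8  364.8] [ 3.141 -0.     1.579] F [ 0.  -0.1 -0. ] w 95.6 j [-0.33 -0.17  1.7   0.    1.62 -0.33]
```

```bash
python3 -m jog '[1.79,-0.44,2.8,0.08,1.79,-0.44,2.8,0,1.79,-0.44,2.8,0,1.79,-0.44,2.8,0,1.79,-0.44,2.8,0,1.79,-0.44,2.8,0,1.79,-0.44,2.8,0,1.79,-0.44,2.8,0,0,0,0,0,0,0,0,0,0,0,0,0]' 26
python3 - <<'E'
from h import *
snap('wrist','w5'); st()
E
python3 plan.py 481 24 62
```

```text
clock: 5.1
position: [499.8, 23.1, 142.2]
ee_rot: [3.139, 0.0, 1.498]
contact_force: [-0.5, -1.3, 0.8]
width: 27.7
5.15 [500.3  22.7 143. ] [3.138 0.    1.497] F [-0.9 -0.2 -0.5] w 26.3 j [-0.06 -0.16  2.05 -0.    1.24  0.01]
tool cm [-0.02 -1.94  8.1 ] rows 3 each [-0.005 -0.646  2.699]
5.15 [500.3  22.7 143. ] [3.138 0.    1.497] F [-0.9 -0.2 -0.5] w 26.3 j [-0.06 -0.16  2.05 -0.    1.24  0.01]
```

View pics/w5.png

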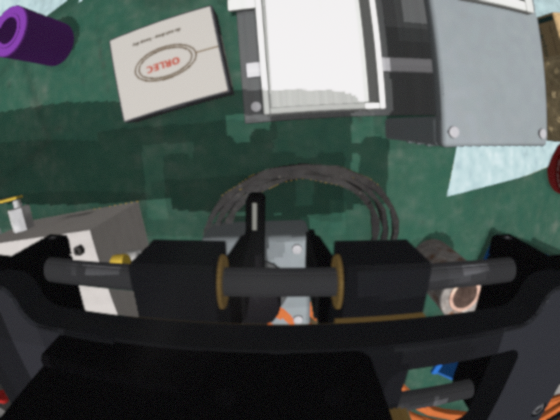

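```bash
python3 -m jog '[0,-0.65,0,0,0,-0.65,0,0,0,-0.65,0,0,0,0,2.5,0,0,0,0,0,0,0,0,0]'
python3 - <<'E'
from h import *
snap('wrist','w6'); st()
E
python3 plan.py 481 24 63
```

```text
clock: 5.65
position: [477.8, 24.2, 114.9]
ee_rot: [-3.139, 0.0, 1.496]
contact_force: [1.0, -0.0, -0.5]
width: 24.7
5.7 [478.8  24.1 115.9] [-3.141  0.     1.496] F [-0.5  0.2  1. ] w 25.0 j [-0.06 -0.18  2.12  0.    1.2   0.01]
tool cm [0.   0.22 5.29] rows 2 each [1.000e-03 1.120e-01 2.643e+00]
5.7 [478.8  24.1 115.9] [-3.141  0.     1.496] F [-0.5  0.2  1. ] w 25.0 j [-0.06 -0.18  2.12  0.    1.2   0.01]
```

View pics/w6.png

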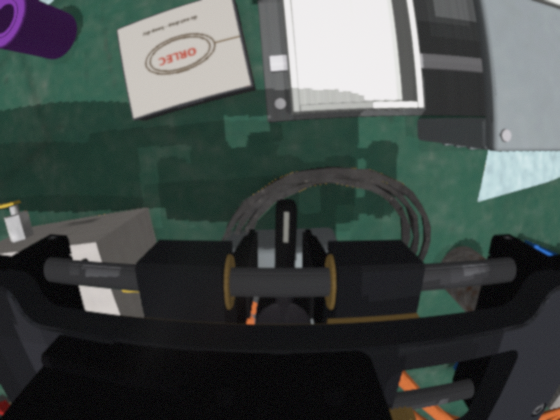

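```bash
python3 -m jog '[0,0.05,1.3,0,0,0.05,1.3,0,0,0,1.3,0,0,0,1.3,0,0,0,0,0,0,0,0,0]'; python3 -m jog '[0,0,0,0,0,0,0,0]' 21; python3 plan.py 481 24 63
```

```text
clock: 6.2
position: [480.4, 24.2, 64.2]
ee_rot: [-3.141, 0.0, 1.497]
contact_force: [-0.4, -0.8, -0.1]
width: 24.5
clock: 6.37
position: [481.4, 24.2, 65.3]
ee_rot: [3.139, -0.0, 1.497]
contact_force: [0.1, 0.5, -0.5]
width: 20.9
tool cm [-0.02 -0.04  0.23] rows 1 each [-0.02  -0.036  0.225]
6.37 [481.4  24.2  65.3] [ 3.139 -0.     1.497] F [ 0.1  0.5 -0.5] w 20.9 j [-0.06 -0.11  2.15  0.    1.1   0.01]
```

```bash
python3 -m jog '[-0.023,0.575,0,0.08,-0.023,0.575,0,0.08,-0.023,0.575,0,0.08,-0.023,0.575,0,0.08,-0.023,0.575,0,0.08,-0.023,0.575,0,0.08,-0.023,0.575,0,0.08,-0.023,0.575,0,0.08,-0.023,0.575,0,0.08,-0.023,0.575,0,0.08,0,0,0,0]'
cat > arc.py <<'E'
from h import *
import sys
P,r=pose(); a=np.array([475.3,-47.8]); d=P[:2]-a; print('radius',np.hypot(*d).round(1),'ang',np.arctan2(d[1],d[0]).round(3),'yaw',r[2].round(3)); st()
E
python3 arc.py
```

```text
clock: 7.28
position: [531.1, -1.9, 64.7]
ee_rot: [3.14, -0.001, 0.695]
contact_force: [-0.8, -0.9, 0.7]
width: 20.0
radius 72.3 ang 0.688 yaw 0.695
7.28 [531.1  -1.9  64.7] [ 3.14e+00 -1.00e-03  6.95e-01] F [-0.8 -0.9  0.7] w 20.0 j [-0.1   0.01  2.04 -0.    1.09  0.77]
```

Remaining to about −0.10.

```bash
python3 -m jog '[-0.023,0.575,0,0.08,-0.023,0.575,0,0.08,-0.023,0.575,0,0.08,-0.023,0.575,0,0.08,-0.023,0.575,0,0.08,-0.023,0.575,0,0.08,-0.023,0.575,0,0.08,-0.023,0.575,0,0.08,-0.023,0.575,0,0.08,0,0.43,0,0.06,0,0,0,0,0,0,0,0]'; python3 arc.py
```

```text
clock: 8.28
position: [546.9, -53.0, 64.4]
ee_rot: [-3.141, -0.001, -0.081]
contact_force: [-2.0, 1.9, 1.6]
width: 20.1
radius 71.8 ang -0.072 yaw -0.081
8.28 [546.9 -53.   64.4] [-3.141e+00 -1.000e-03 -8.100e-02] F [-2.   1.9  1.6] w 20.1 j [-0.19  0.05  2.    0.    1.09  1.46]
```

```bash
python3 -m jog '[0,0.2,0,0.02,0,0.2,0,0.02,0,0,0,0,0,0,0,0]'; python3 arc.py; python3 -m jog '[0,0.2,0,0.02,0,0,0,0,0,0,0,0]'; python3 arc.py
```

```text
clock: 8.62
position: [546.6, -53.0, 64.2]
ee_rot: [-3.133, 0.001, -0.122]
contact_force: [-1.1, 16.1, 3.8]
width: 20.2
radius 71.4 ang -0.073 yaw -0.122
8.62 [546.6 -53.   64.2] [-3.133e+00  1.000e-03 -1.220e-01] F [-1.1 16.1  3.8] w 20.2 j [-0.2   0.05  2.    0.01  1.1   1.49]
clock: 8.87
position: [546.3, -53.0, 64.1]
ee_rot: [-3.129, 0.001, -0.142]
contact_force: [0.1, 23.4, 4.4]
width: 20.2
radius 71.2 ang -0.073 yaw -0.142
8.87 [546.3 -53.   64.1] [-3.129e+00  1.000e-03 -1.420e-01] F [ 0.1 23.4  4.4] w 20.2 j [-0.2   0.05  2.    0.01  1.1   1.51]
```

```bash
python3 -m jog '[0,-0.3,0,-0.02,0,-0.3,0,-0.02,0,0,0,-0.02,0,0,0,0]' 30; python3 arc.py;python3 -m jog '[0,0,-2,0,0,0,-3,0,0,0,-4,0,0,0,-4,0,0,0,-4,0,0,0,-4,0,0,0,-4,0,0,0,0,0,0,0,0,0]'
python3 - <<'E'
from h import *
snap('wrist','w7'); st()
snap('top','top1')
E
```

```text
clock: 9.2
position: [547.1, -53.8, 63.9]
ee_rot: [3.141, -0.001, -0.081]
contact_force: [-0.2, 0.0, 0.0]
width: 27.9
radius 72.1 ang -0.083 yaw -0.081
9.2 [547.1 -53.8  63.9] [ 3.141e+00 -1.000e-03 -8.100e-02] F [-0.2  0.   0. ] w 27.9 j [-0.2   0.05  2.   -0.    1.09  1.46]
clock: 9.95
position: [548.4, -54.5, 317.8]
ee_rot: [3.14, -0.007, -0.084]
contact_force: [-0.3, 0.4, -1.6]
width: 28.3
10.0 [547.3 -54.2 314.8] [ 3.141e+00 -2.000e-03 -8.400e-02] F [-1.3 -0.  -1.2] w 28.6 j [-0.2  -0.14  1.75 -0.    1.53  1.46]
```

View pics/w7.png

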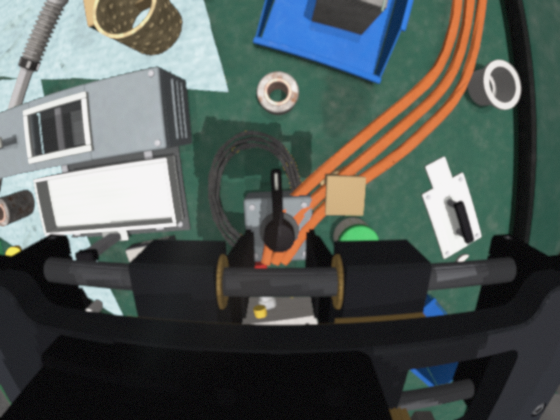

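View pics/top1.png

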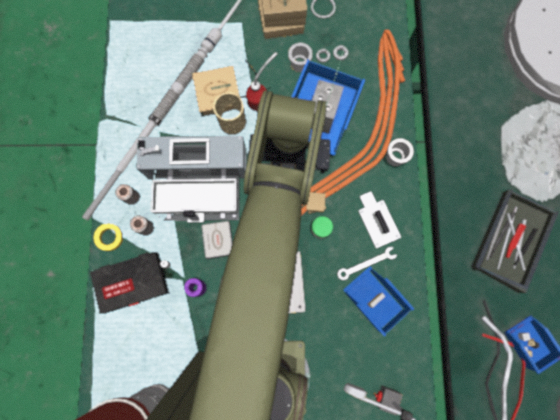

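Run:
```python
from h import *
p=lpose('w7');p4=lpose('w4')
crop('w7',230,50,330,130,7,'w7a')
crop('w7',400,140,500,270,5,'w7b')
print(plane('wrist',(277.5,91.5),85,p), tri(ray('wrist',(277.5,91.5),p),ray('wrist',(190+652/3.5,40+336/3.5),p4)))
```

```text
[660.71262428 -61.3875314   85.        ] (array([660.17823722, -62.13488644,  89.0756017 ]), [np.float64(0.7690446020378503), np.float64(0.7690446020378575)])
```

View pics/w7a.png

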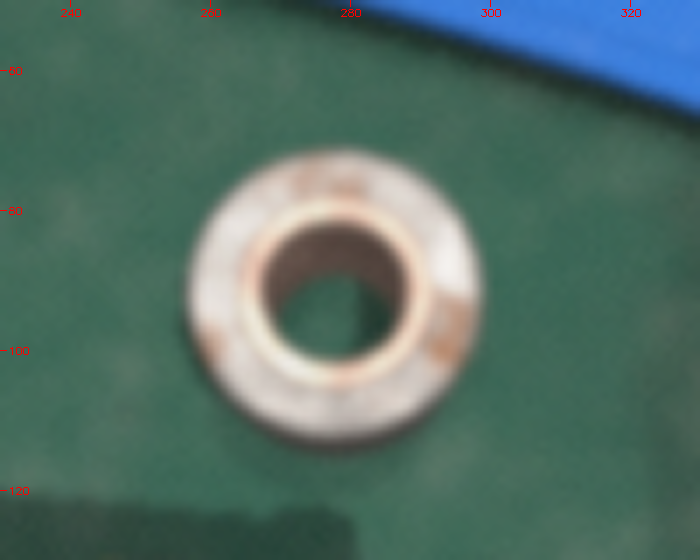

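View pics/w7b.png

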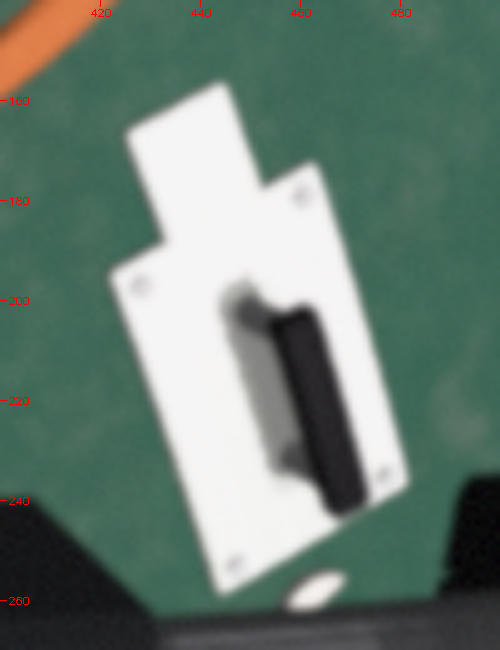

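Run:
```python
from h import *
im=cv2.imread('pics/top0.png')
for X in [(670,-111,46),(650,-111,46),(670,-13,46),(650,-13,46),(660,-62,85),(660,-62,0)]:
    u=proj('top',X)[0]; print(X,u.round(1)); cv2.circle(im,tuple(int(v) for v in u),1,(0,0,255),-1)
cv2.imwrite('pics/tt.png',im); crop('tt',250,100,350,190,7,'tta')
im=cv2.imread('pics/scene0.png')
for X in [(670,-111,46),(650,-111,46),(670,-13,46),(650,-13,46),(660,-62,85),(660,-62,0)]:
    u=proj('scene',X)[0];  cv2.circle(im,tuple(int(v) for v in u),1,(0,0,255),-1)
cv2.imwrite('pics/ss.png',im); crop('ss',300,210,400,300,7,'ssa')
```

```text
(670, -111, 46) [303.8 154. ]
(650, -111, 46) [303.9 160.1]
(670, -13, 46) [272.6 154.3]
(650, -13, 46) [272.7 160.4]
(660, -62, 85) [288.5 153.2]
(660, -62, 0) [288.  161.7]
```

View pics/tta.png

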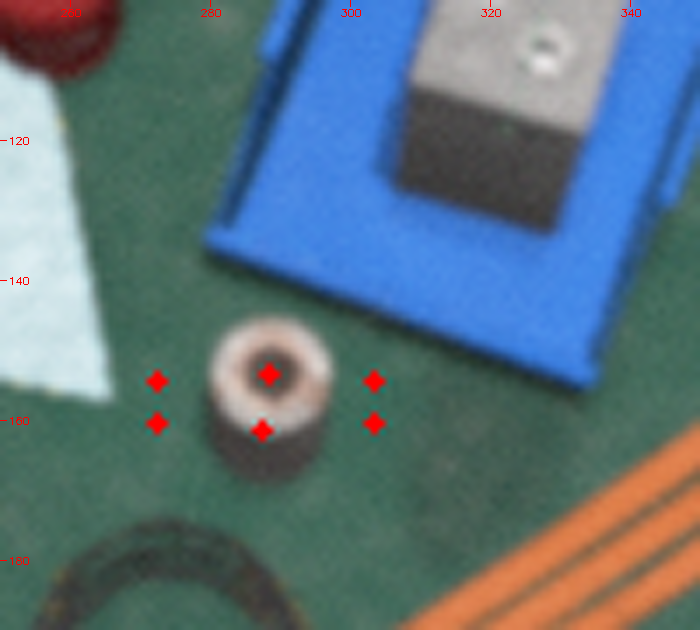

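View pics/ssa.png

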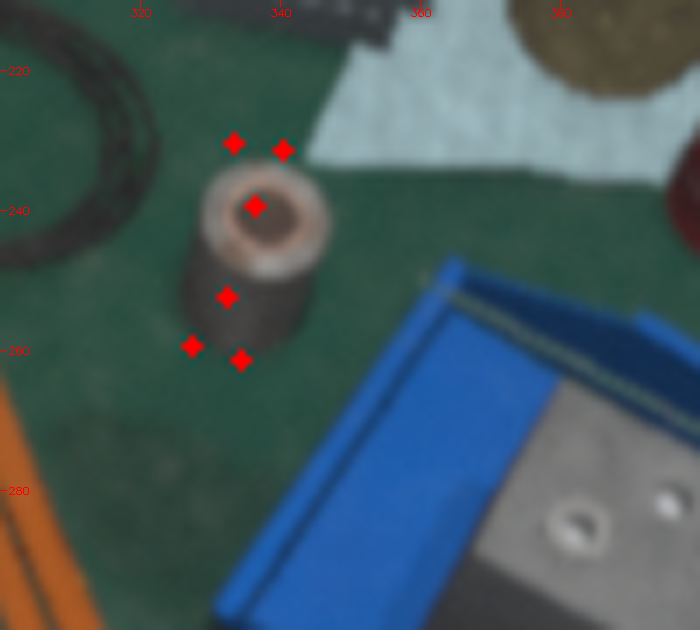

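```bash
python3 plan.py 660.3 -62 130 0
```

```text
turn -0.084 (1 rows) tool cm [11.37  0.81 18.28] rows 6 each [1.896 0.135 3.046]
10.05 [546.6 -53.9 312.8] [ 3.141e+00  1.000e-03 -8.400e-02] F [ 0.3 -0.1  0.5] w 28.3 j [-0.2  -0.14  1.75 -0.    1.53  1.46]
```

```bash
python3 -m jog '[0,0,0,-0.084,3.79,0.27,0,0,3.79,0.27,0,0,3.79,0.27,3,0,0,0,3.8,0,0,0,3.8,0,0,0,3.8,0,0,0,3.8,0,0,0,0,0,0,0,0,0,0,0,0,0]' 80;  python3 - <<'E'
from h import *
snap('wrist','w8'); st()
E
python3 plan.py 660.3 -62 46 0
```

```text
clock: 10.97
position: [655.8, -61.4, 136.8]
ee_rot: [3.141, -0.001, 0.001]
contact_force: [0.9, -0.4, 0.4]
width: 76.3
11.02 [656.9 -61.5 138.7] [ 3.141e+00 -4.000e-03  1.000e-03] F [0.2 0.5 0.5] w 76.0 j [-0.17  0.2   1.7  -0.    1.24  1.4 ]
turn 0.001 (1 rows) tool cm [0.34 0.05 9.27] rows 3 each [0.114 0.017 3.089]
11.02 [656.9 -61.5 138.7] [ 3.141e+00 -4.000e-03  1.000e-03] F [0.2 0.5 0.5] w 76.0 j [-0.17  0.2   1.7  -0.    1.24  1.4 ]
```

View pics/w8.png

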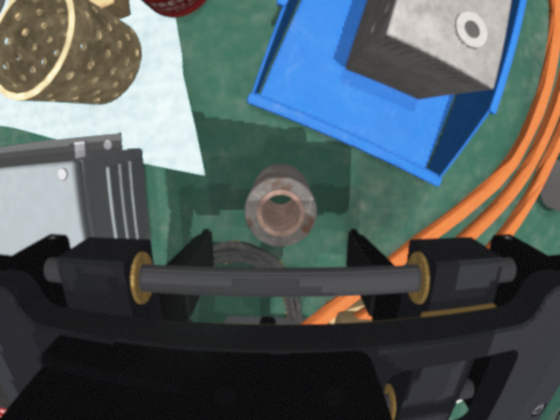

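```bash
python3 - <<'E'
from h import *
p=lpose('w8'); print(plane('wrist',(281,210),85,p))
E
python3 -m jog '[0.1,0.02,3,0,0.1,0.02,3,0,0.1,0,2.5,0,0,0,0.7,0,0,0,0,0,0,0,0,0]'; python3 plan.py 660.3 -62 46 0
```

```text
[664.14755725 -62.04575779  85.        ]
clock: 11.52
position: [660.1, -61.8, 46.6]
ee_rot: [3.141, -0.004, 0.001]
contact_force: [0.2, 0.6, 1.3]
width: 76.1
turn 0.001 (1 rows) tool cm [0.02 0.02 0.06] rows 1 each [0.023 0.017 0.057]
11.52 [660.1 -61.8  46.6] [ 3.141e+00 -4.000e-03  1.000e-03] F [0.2 0.6 1.3] w 76.1 j [-0.17  0.3   1.74 -0.    1.09  1.4 ]
```

```bash
python3 -m jog '[0.2,0,0,0,0,0,0,0,0,0,0,0,0,0,0,0,0,0,0,0,0,0,0,0,0,0,0,0]' 0; python3 -m jog '[0,0,-1.5,0,0,0,-2,0,0,0,-2,0,0,0,-2,0,0,0,-1.5,0,0,0,0,0,0,0,0,0]';python3 plan.py 542 151 140 0;  python3 - <<'E'
from h import *
snap('wrist','w9')
E
```

```text
clock: 12.1
position: [661.0, -61.7, 44.9]
ee_rot: [3.141, -0.001, 0.001]
contact_force: [-1.0, -0.6, 4.5]
width: 51.5
clock: 12.68
position: [660.5, -61.5, 134.3]
ee_rot: [3.141, -0.001, 0.001]
contact_force: [-0.4, 1.0, -4.6]
width: 51.7
turn 0.001 (1 rows) tool cm [-11.85 -21.25  -0.57] rows 7 each [-1.693 -3.036 -0.081]
12.68 [660.5 -61.5 134.3] [ 3.141e+00 -1.000e-03  1.000e-03] F [-0.4  1.  -4.6] w 51.7 j [-0.17  0.21  1.69  0.    1.24  1.4 ]
```

View pics/w9.png

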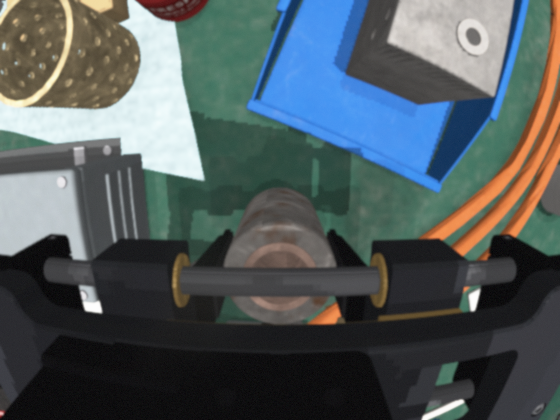

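```bash
python3 -m jog '[-1.75,-1.54,0,0,-1.75,-1.54,0,0,-1.75,-1.54,0,0,-1.75,-1.54,0,0,-0.69,-2.16,0,0,-0.69,-2.16,0,0,-0.69,-2.16,0,0,-0.69,-2.16,0,0,-0.69,-2.16,0,0,-0.69,-2.16,0,0,-0.69,-2.16,0,0,0,0,0,0]'; python3 -m jog '[0,0,0,0,0,0,0,0]'
python3 - <<'E'
from h import *
snap('wrist','w10');snap('scene','s10');snap('top','t10')
crop('s10',260,80,400,220,5,'s10a')
E
python3 plan.py 542 151 62 0
```

```text
clock: 13.73
position: [539.0, 154.1, 131.2]
ee_rot: [-3.14, 0.005, 0.004]
contact_force: [0.3, 0.3, -3.9]
width: 51.6
clock: 13.9
position: [541.0, 150.8, 132.2]
ee_rot: [3.141, 0.003, 0.001]
contact_force: [0.8, -0.3, -4.4]
width: 51.7
turn -0.000 (1 rows) tool cm [ 0.02 -0.06  7.12] rows 2 each [ 0.009 -0.031  3.561]
14.05 [541.8 150.4 133.2] [ 3.141e+00  1.000e-03 -0.000e+00] F [ 1.3  0.2 -4.5] w 51.4 j [ 0.18 -0.    1.92 -0.    1.22  1.75]
```

View pics/w10.png

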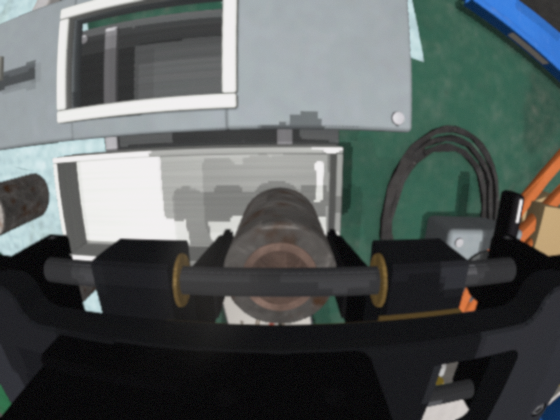

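View pics/s10a.png

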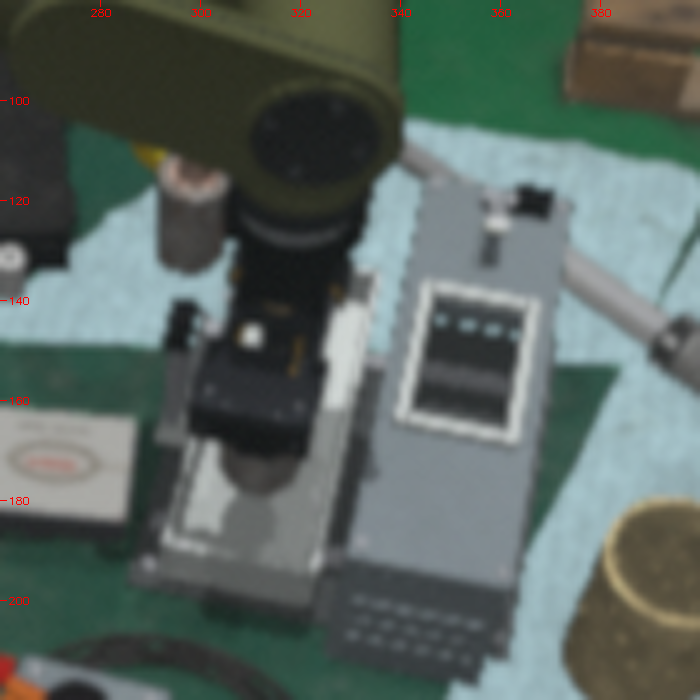

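```bash
python3 -m jog '[0,0,1.5,0,0,0,2,0,0,0,1.5,0,0,0,1,0,0,0,0.6,0,0,0,0.3,0,0,0,0,0,0,0,0,0]'; python3 -m jog '[0,0,0.15,0,0,0,0,0,0,0,0,0]';python3 -m jog '[0,0,0.15,0,0,0,0,0,0,0,0,0]'
```

```text
clock: 14.72
position: [542.6, 151.2, 65.6]
ee_rot: [-3.141, -0.001, 0.001]
contact_force: [0.2, 0.5, -3.4]
width: 51.5
clock: 14.97
position: [542.3, 151.3, 64.0]
ee_rot: [-3.141, -0.001, 0.001]
contact_force: [0.1, -0.5, -3.7]
width: 51.7
clock: 15.22
position: [541.8, 151.2, 61.8]
ee_rot: [3.142, 0.0, 0.001]
contact_force: [-1.5, -1.4, -4.6]
width: 52.0
```

```bash
python3 -m jog '[0,0,0.12,0,0,0,0,0,0,0,0,0]';python3 -m jog '[0,0,0.12,0,0,0,0,0,0,0,0,0]'
```

```text
clock: 15.47
position: [542.1, 151.2, 60.9]
ee_rot: [-3.142, -0.0, 0.001]
contact_force: [0.2, 1.1, -2.2]
width: 51.7
clock: 15.72
position: [542.9, 151.2, 60.9]
ee_rot: [-3.141, -0.002, 0.001]
contact_force: [-2.0, -1.2, 5.8]
width: 51.9
```

Touchdown. Release with partial opening and rise, then head over to bush B/A.

```bash
python3 -m jog '[0,0,0,0,0,0,0,0,0,0,0,0]' 68; python3 -m jog '[0,0,-1.5,0,0,0,-3,0,0,0,-4,0,0,0,-4,0,0,0,-4,0,0,0,-4,0,0,0,0,0,0,0,0,0]';  python3 plan.py 452 387 265 0
python3 - <<'E'
from h import *
snap('wrist','w11');snap('scene','s11')
crop('s11',260,80,400,220,5,'s11a')
E
```

```text
clock: 15.97
position: [541.8, 151.2, 59.2]
ee_rot: [-3.141, 0.0, 0.001]
contact_force: [-0.5, 0.6, -0.0]
width: 63.0
clock: 16.63
position: [543.6, 151.6, 268.2]
ee_rot: [-3.14, -0.007, 0.001]
contact_force: [-0.7, 0.2, -0.8]
width: 64.6
turn 0.001 (1 rows) tool cm [ -9.16 -23.54   0.32] rows 7 each [-1.308 -3.363  0.046]
16.63 [543.6 151.6 268.2] [-3.14e+00 -7.00e-03  1.00e-03] F [-0.7  0.2 -0.8] w 64.6 j [ 0.18 -0.1   1.79  0.    1.45  1.75]
```

View pics/w11.png

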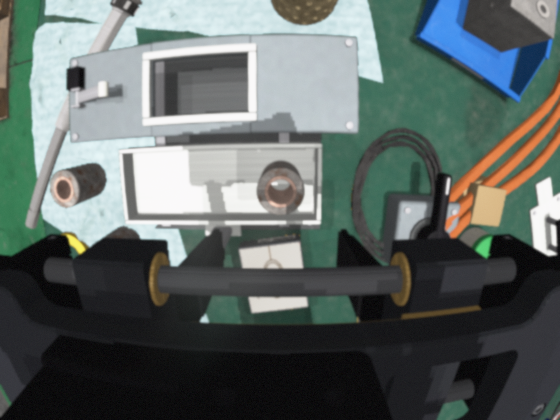

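View pics/s11a.png

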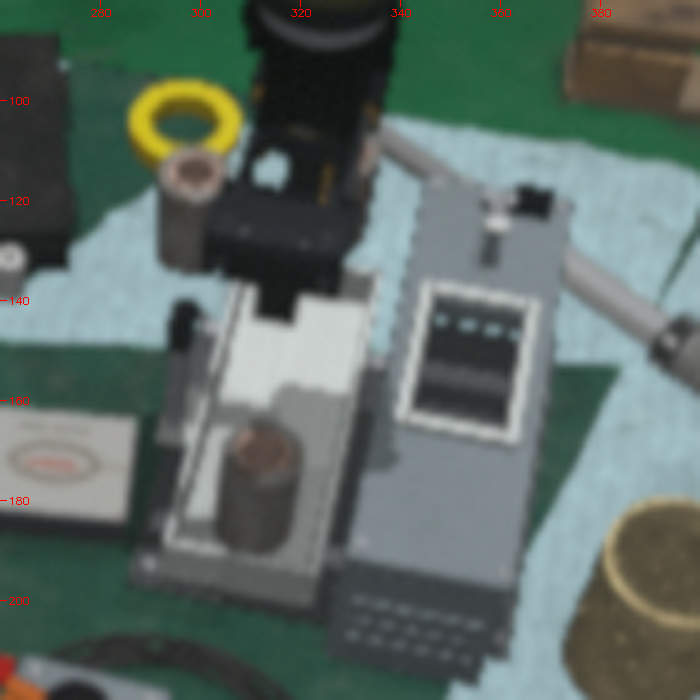

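```bash
python3 -m jog '[-1.31,-3.36,0,0,-1.31,-3.36,0,0,-1.31,-3.36,0,0,-1.31,-3.36,0,0,-1.31,-3.36,0,0,-1.31,-3.36,2.5,0,-1.31,-3.36,2.5,0,0,0,3,0,0,0,3,0,0,0,1.5,0,0,0,0,0,0,0,0,0]' 80
python3 - <<'E'
from h import *
snap('wrist','w12'); st()
E
python3 plan.py 451.7 386.3 46 0
```

```text
clock: 17.73
position: [449.6, 381.8, 138.7]
ee_rot: [3.138, 0.005, 0.001]
contact_force: [-0.2, 0.9, 0.6]
width: 75.7
17.78 [451.  382.6 141. ] [3.141e+00 2.000e-03 1.000e-03] F [0.7 0.7 0. ] w 75.9 j [0.61 0.05 1.85 0.   1.24 2.18]
turn 0.001 (1 rows) tool cm [ 0.07 -0.37  9.5 ] rows 3 each [ 0.025 -0.124  3.168]
17.78 [451.  382.6 141. ] [3.141e+00 2.000e-03 1.000e-03] F [0.7 0.7 0. ] w 75.9 j [0.61 0.05 1.85 0.   1.24 2.18]
```

View pics/w12.png

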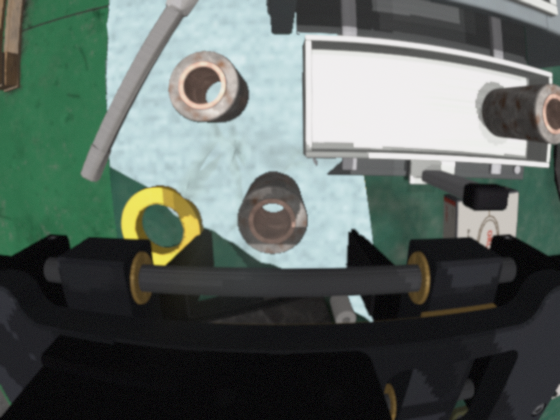

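```bash
python3 - <<'E'
from h import *
p=lpose('w12'); print(p,plane('wrist',(273,219),85,p),plane('wrist',(203,88),85,p))
E
python3 -m jog '[0,-0.37,2.5,0,0,0,2.5,0,0,0,2.5,0,0,0,1.8,0,0,0,0,0,0,0,0,0]'; python3 plan.py 451.7 386.3 46 0
```

```text
(array([449.64697069, 381.82372781, 138.72766612]), array([3.13814908e+00, 4.91143047e-03, 8.72718800e-04])) [450.49272832 386.7100172   85.        ] [544.45796925 435.07344935  85.        ]
clock: 18.28
position: [451.7, 386.6, 49.6]
ee_rot: [-3.142, -0.0, 0.0]
contact_force: [0.4, -0.3, 1.0]
width: 76.2
turn 0.000 (1 rows) tool cm [0.   0.03 0.36] rows 1 each [0.    0.03  0.356]
18.28 [451.7 386.6  49.6] [-3.142 -0.     0.   ] F [ 0.4 -0.3  1. ] w 76.2 j [0.62 0.16 1.9  0.   1.08 2.19]
```

```bash
python3 -m jog '[0,0,0.35,0,0,0,0,0,0,0,0,0,0,0,0,0,0,0,0,0,0,0,0,0,0,0,0,0]' 0; python3 -m jog '[0,0,-1.5,0,0,0,-2,0,0,0,-2,0,0,0,-2,0,0,0,-1,0,0,0,0,0,0,0,0,0]';python3 plan.py 542.3 231 131 0
```

```text
clock: 18.87
position: [452.0, 387.1, 46.7]
ee_rot: [-3.141, -0.001, 0.001]
contact_force: [-0.7, 0.1, 4.7]
width: 51.6
clock: 19.45
position: [450.9, 386.3, 129.6]
ee_rot: [3.141, 0.001, 0.001]
contact_force: [-0.4, -1.0, -4.7]
width: 51.6
turn 0.001 (1 rows) tool cm [ 9.14 15.53 -0.14] rows 5 each [ 1.828  3.107 -0.028]
19.45 [450.9 386.3 129.6] [3.141e+00 1.000e-03 1.000e-03] F [-0.4 -1.  -4.7] w 51.6 j [0.62 0.07 1.86 0.   1.22 2.19]
```

```bash
python3 -m jog '[1.52,2.59,0,0,1.52,2.59,0,0,1.52,2.59,0,0,1.52,2.59,0,0,1.52,2.59,0,0,1.52,2.59,0,0,0,0,0,0,0,0,0,0,0,0,0,0]'
python3 - <<'E'
from h import *
snap('wrist','w13')
E
python3 plan.py 542.3 231 62 0
```

```text
clock: 20.2
position: [541.4, 231.0, 128.3]
ee_rot: [3.141, 0.004, 0.0]
contact_force: [-0.5, 0.5, -3.9]
width: 51.3
turn 0.001 (1 rows) tool cm [0.09 0.05 6.67] rows 2 each [0.045 0.027 3.337]
20.25 [541.4 231.5 128.7] [3.141e+00 3.000e-03 1.000e-03] F [-1.5  0.8 -3.9] w 51.5 j [0.31 0.06 1.87 0.   1.22 1.88]
```

View pics/w13.png

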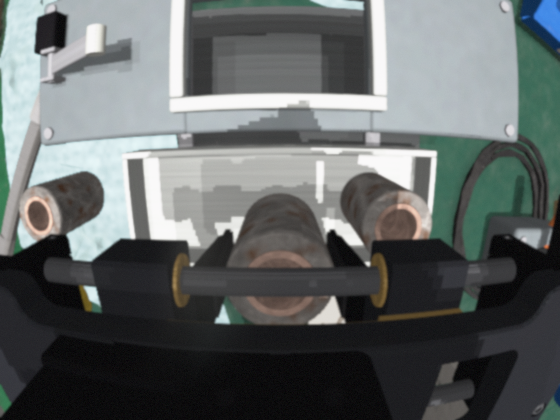

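```bash
python3 -m jog '[0,0,1.5,0,0,0,2,0,0,0,1.5,0,0,0,0.9,0,0,0,0.4,0,0,0,0,0,0,0,0,0]'; python3 -m jog '[0,0,0.15,0,0,0,0,0,0,0,0,0]';python3 -m jog '[0,0,0.15,0,0,0,0,0,0,0,0,0]'
```

```text
clock: 20.83
position: [542.8, 231.9, 67.9]
ee_rot: [-3.141, -0.001, 0.002]
contact_force: [-1.0, -0.4, -4.5]
width: 51.4
clock: 21.08
position: [543.2, 231.5, 66.9]
ee_rot: [-3.141, -0.001, 0.001]
contact_force: [0.1, 0.3, -4.2]
width: 51.4
clock: 21.33
position: [542.6, 231.2, 64.5]
ee_rot: [3.142, 0.0, 0.001]
contact_force: [-0.0, -0.1, -3.1]
width: 52.1
```

```bash
python3 -m jog '[0,0,0.15,0,0,0,0,0,0,0,0,0]';python3 -m jog '[0,0,0.12,0,0,0,0,0,0,0,0,0]'; python3 -m jog '[0,0,0.12,0,0,0,0,0,0,0,0,0]'
```

```text
clock: 21.58
position: [542.6, 231.2, 62.8]
ee_rot: [3.141, 0.0, 0.001]
contact_force: [-0.8, -0.6, -4.5]
width: 51.4
clock: 21.83
position: [543.1, 231.3, 62.7]
ee_rot: [-3.142, -0.001, 0.001]
contact_force: [-1.5, -1.4, 2.5]
width: 51.5
clock: 22.08
position: [544.1, 231.3, 62.6]
ee_rot: [-3.141, -0.003, 0.001]
contact_force: [-0.9, -2.2, 5.9]
width: 51.8
```

```bash
python3 -m jog '[0,0,0,0,0,0,0,0,0,0,0,0]' 67; python3 -m jog '[0,0,-1.5,0,0,0,-3,0,0,0,-4,0,0,0,-4,0,0,0,-4,0,0,0,0,0,0,0,0,0]';  python3 plan.py 545 434.5 135 0
python3 - <<'E'
from h import *
snap('wrist','w14')
p=lpose('w14')
E
```

```text
clock: 22.33
position: [542.8, 231.5, 60.6]
ee_rot: [-3.141, -0.001, 0.001]
contact_force: [-0.4, -0.1, -0.3]
width: 62.3
clock: 22.92
position: [544.5, 232.1, 229.6]
ee_rot: [-3.139, -0.007, 0.001]
contact_force: [-0.3, -0.1, -0.5]
width: 63.6
turn 0.001 (1 rows) tool cm [  0.05 -20.24   9.46] rows 6 each [ 0.008 -3.374  1.576]
22.92 [544.5 232.1 229.6] [-3.139e+00 -7.000e-03  1.000e-03] F [-0.3 -0.1 -0.5] w 63.6 j [ 0.31 -0.02  1.77  0.    1.38  1.88]
```

View pics/w14.png

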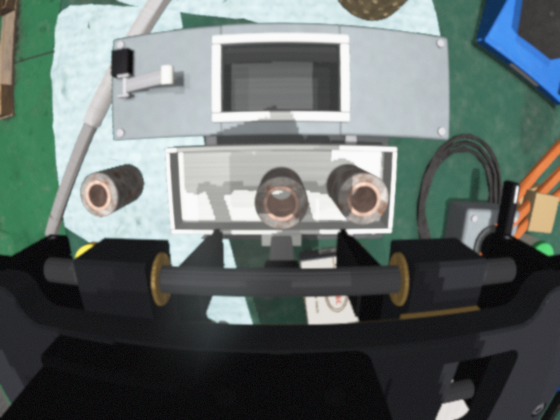

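```bash
python3 -m jog '[0,-3.37,0,0,0,-3.37,0,0,0,-3.37,0,0,0,-3.37,0,0,0,-3.37,1.5,0,0,-3.37,2,0,0,0,3,0,0,0,3,0,0,0,0,0,0,0,0,0]' 80
python3 - <<'E'
from h import *
snap('wrist','w15'); st()
E
python3 plan.py 545 434.5 47 0
```

```text
clock: 23.8
position: [539.9, 431.9, 125.4]
ee_rot: [3.136, 0.008, 0.001]
contact_force: [0.1, -0.4, 0.7]
width: 76.1
23.85 [541.7 432.8 128.9] [3.14e+00 3.00e-03 1.00e-03] F [0.8 0.1 0.7] w 76.0 j [0.6  0.28 1.62 0.   1.25 2.17]
turn 0.001 (1 rows) tool cm [ 0.33 -0.17  8.19] rows 3 each [ 0.11  -0.056  2.729]
23.85 [541.7 432.8 128.9] [3.14e+00 3.00e-03 1.00e-03] F [0.8 0.1 0.7] w 76.0 j [0.6  0.28 1.62 0.   1.25 2.17]
```

View pics/w15.png

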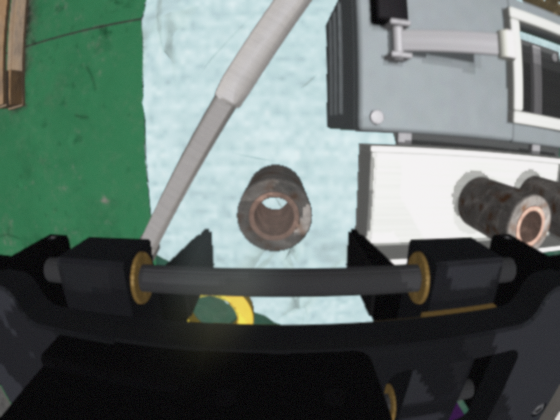

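```bash
python3 - <<'E'
from h import *
p=lpose('w15'); print(plane('wrist',(275,216),85,p))
E
python3 -m jog '[0.15,-0.2,2.5,0,0.15,0,2.5,0,0,0,2,0,0,0,1.2,0,0,0,0,0,0,0,0,0]'; python3 plan.py 545 435 47 0
```

```text
[546.71201511 435.1066779   85.        ]
clock: 24.35
position: [546.2, 435.6, 49.8]
ee_rot: [-3.141, -0.001, 0.0]
contact_force: [0.3, -0.3, 0.4]
width: 75.9
turn 0.000 (1 rows) tool cm [-0.12  0.06  0.28] rows 1 each [-0.119  0.062  0.284]
24.35 [546.2 435.6  49.8] [-3.141e+00 -1.000e-03  0.000e+00] F [ 0.3 -0.3  0.4] w 75.9 j [0.6  0.37 1.65 0.   1.12 2.17]
```

```bash
python3 -m jog '[0,0,0.3,0,0,0,0,0,0,0,0,0,0,0,0,0,0,0,0,0,0,0,0,0,0,0,0,0]' 0; python3 -m jog '[0,0,-1.5,0,0,0,-2,0,0,0,-2,0,0,0,-1.5,0,0,0,0,0,0,0,0,0]';python3 plan.py 542.3 311 128 0
```

```text
clock: 24.93
position: [546.0, 435.6, 46.6]
ee_rot: [-3.141, -0.001, 0.001]
contact_force: [-0.8, -1.4, 4.1]
width: 51.4
clock: 25.43
position: [545.6, 435.8, 116.2]
ee_rot: [-3.141, -0.001, 0.001]
contact_force: [-0.8, -0.1, -6.0]
width: 51.6
turn 0.001 (1 rows) tool cm [-0.33 12.48 -1.18] rows 4 each [-0.083  3.119 -0.296]
25.43 [545.6 435.8 116.2] [-3.141e+00 -1.000e-03  1.000e-03] F [-0.8 -0.1 -6. ] w 51.6 j [0.6  0.3  1.62 0.   1.22 2.17]
```

```bash
python3 -m jog '[0,2.5,0,0,-0.1,2.5,0,0,-0.1,2.5,0,0,-0.1,2.5,0,0,0,2.5,0,0,0,0,0,0,0,0,0,0,0,0,0,0]'
python3 - <<'E'
from h import *
snap('wrist','w16')
E
python3 plan.py 542.3 311 62 0
```

```text
clock: 26.1
position: [541.8, 310.3, 114.0]
ee_rot: [3.141, 0.002, 0.0]
contact_force: [-1.1, -0.1, -6.2]
width: 51.6
turn 0.001 (1 rows) tool cm [ 0.04 -0.02  5.24] rows 2 each [ 0.018 -0.011  2.619]
26.15 [541.9 310.8 114.4] [3.141e+00 2.000e-03 1.000e-03] F [-0.9  0.2 -6.7] w 51.7 j [0.43 0.15 1.79 0.   1.2  2.  ]
```

View pics/w16.png

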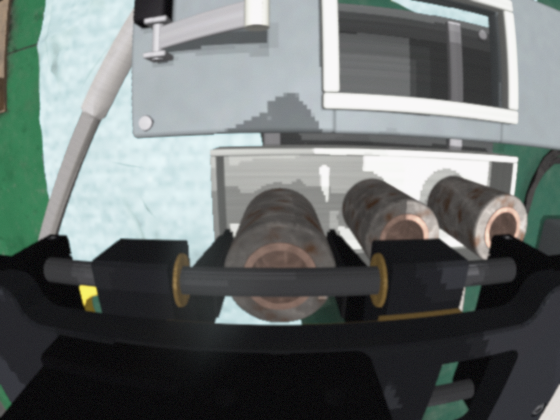

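```bash
python3 -m jog '[0,0,1.5,0,0,0,1.5,0,0,0,1.0,0,0,0,0.6,0,0,0,0,0,0,0,0,0]'; python3 -m jog '[0,0,0.15,0,0,0,0,0,0,0,0,0]';python3 -m jog '[0,0,0.15,0,0,0,0,0,0,0,0,0]';python3 -m jog '[0,0,0.12,0,0,0,0,0,0,0,0,0]'
```

```text
clock: 26.65
position: [542.3, 310.8, 69.2]
ee_rot: [3.141, 0.001, 0.001]
contact_force: [-0.6, -0.1, -5.2]
width: 51.7
clock: 26.9
position: [543.1, 310.7, 69.0]
ee_rot: [-3.141, -0.001, 0.001]
contact_force: [0.1, -0.4, -6.6]
width: 51.5
clock: 27.15
position: [542.6, 310.4, 66.6]
ee_rot: [-3.142, 0.0, 0.001]
contact_force: [-1.5, 0.5, -5.8]
width: 51.4
clock: 27.4
position: [542.5, 310.4, 65.2]
ee_rot: [3.141, 0.0, 0.001]
contact_force: [0.1, 0.1, -6.6]
width: 51.7
```

```bash
python3 -m jog '[0,0,0.15,0,0,0,0,0,0,0,0,0]';python3 -m jog '[0,0,0.12,0,0,0,0,0,0,0,0,0]'; python3 -m jog '[0,0,0.12,0,0,0,0,0,0,0,0,0]'
```

```text
clock: 27.65
position: [542.4, 310.4, 63.6]
ee_rot: [3.141, 0.0, 0.001]
contact_force: [-0.4, -0.8, -6.6]
width: 51.9
clock: 27.9
position: [542.6, 310.5, 62.6]
ee_rot: [-3.142, 0.0, 0.001]
contact_force: [0.5, 0.9, -6.2]
width: 51.6
clock: 28.15
position: [543.1, 310.5, 62.6]
ee_rot: [-3.142, -0.001, 0.001]
contact_force: [-2.0, -2.5, 2.1]
width: 51.8
```

```bash
python3 -m jog '[0,0,0,0,0,0,0,0,0,0,0,0]' 67; python3 -m jog '[0,0,-1.5,0,0,0,-3,0,0,0,-4,0,0,0,-4,0,0,0,-4,0,0,0,0,0,0,0,0,0]';  python3 plan.py 435 231 229 0
python3 - <<'E'
from h import *
snap('wrist','w17');snap('top','t17');snap('scene','s17')
crop('s17',260,80,400,220,5,'s17a')
E
```

```text
clock: 28.4
position: [543.3, 311.0, 62.2]
ee_rot: [-3.141, -0.002, 0.001]
contact_force: [-0.5, -0.4, 0.4]
width: 62.9
clock: 28.98
position: [544.7, 311.6, 231.4]
ee_rot: [-3.138, -0.008, 0.001]
contact_force: [-1.4, -0.4, -0.2]
width: 63.6
turn 0.001 (1 rows) tool cm [-10.97   8.06   0.24] rows 4 each [-2.743  2.016  0.06 ]
28.98 [544.7 311.6 231.4] [-3.138e+00 -8.000e-03  1.000e-03] F [-1.4 -0.4 -0.2] w 63.6 j [0.43 0.06 1.69 0.   1.38 2.  ]
```

View pics/w17.png

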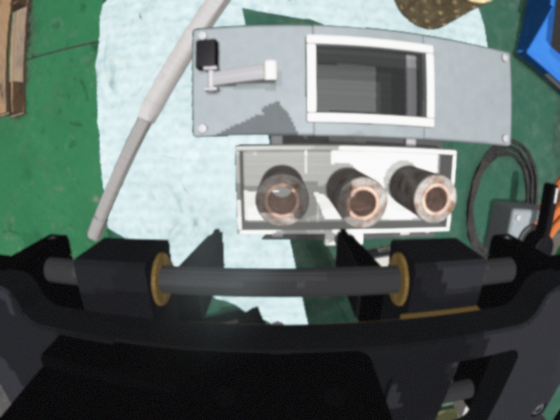

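View pics/s17a.png

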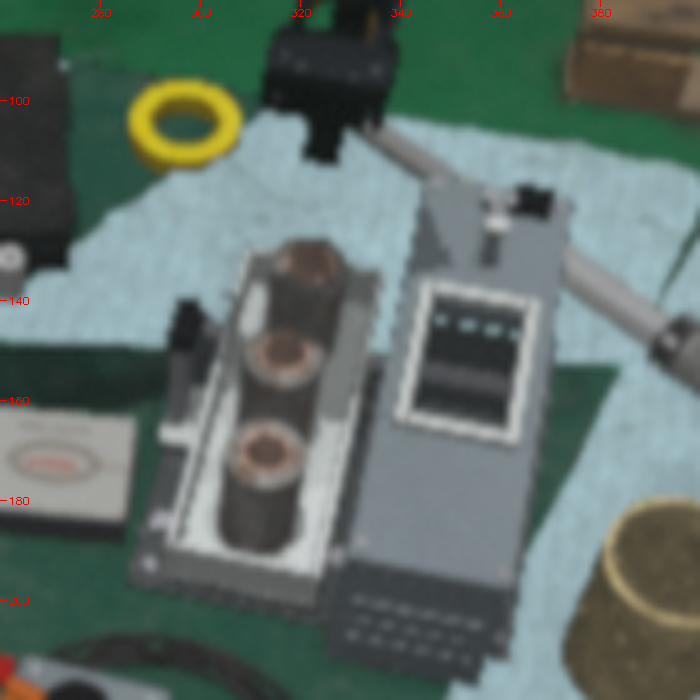

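```bash
python3 -m jog '[-2.2,1.61,0,0,-2.2,1.61,0,0,-2.2,1.61,0,0,-2.2,1.61,0,0,-2.2,1.61,0,0,0,0,3,0,0,0,4,0,0,0,3,0,0,0,0,0,0,0,0,0]' 0
python3 - <<'E'
from h import *
snap('wrist','w18')
E
python3 plan.py 450 231 102 0
```

```text
clock: 29.97
position: [430.3, 229.0, 123.3]
ee_rot: [3.139, 0.007, 0.001]
contact_force: [1.4, -0.0, 0.2]
width: 3.4
turn 0.001 (1 rows) tool cm [ 1.77 -0.12  2.39] rows 1 each [ 1.774 -0.125  2.392]
30.02 [432.3 229.8 125.9] [3.141e+00 2.000e-03 1.000e-03] F [-0.   0.2 -0.8] w 1.8 j [ 0.38 -0.16  2.09  0.    1.22  1.95]
```

View pics/w18.png

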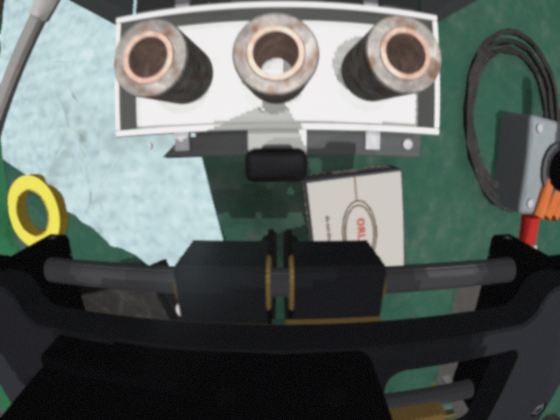

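```bash
python3 -m jog '[0,-0.1,1.2,0,0,0,1.2,0,0.3,0,0,0,0.4,0,0,0,0.4,0,0,0,0.4,0,0,0,0.4,0,0,0,0.4,0,0,0,0.4,0,0,0,0.5,0,0,0,0.5,0,0,0,0.5,0,0,0]'; python3 -m jog '[0.6,0,0,0,0.7,0,0,0,0.7,0,0,0,0.7,0,0,0,0.7,0,0,0,0.7,0,0,0,0.7,0,0,0,0.7,0,0,0,0.6,0,0,0,0.5,0,0,0,0.4,0,0,0,0.2,0,0,0]';python3 -m jog '[0,0,0,0,0,0,0,0]'
```

```text
clock: 31.02
position: [475.2, 231.1, 102.6]
ee_rot: [-3.141, -0.0, 0.001]
contact_force: [-2.3, -0.1, 1.7]
width: 0.2
clock: 32.02
position: [547.2, 230.8, 102.3]
ee_rot: [3.141, -0.0, 0.001]
contact_force: [-2.5, 0.5, 2.6]
width: 0.2
clock: 32.18
position: [547.1, 230.7, 102.5]
ee_rot: [3.141, -0.001, 0.001]
contact_force: [-0.2, 0.5, 0.0]
width: 0.4
```

```bash
python3 -m jog '[0.4,0,0,0,0.4,0,0,0,0.4,0,0,0,0.4,0,0,0,0.2,0,0,0,0,0,0,0]';python3 -m jog '[0.2,0,0,0,0.2,0,0,0,0,0,0,0]';python3 -m jog '[0.2,0,0,0,0.2,0,0,0,0,0,0,0]'
```

```text
clock: 32.68
position: [565.6, 231.0, 102.6]
ee_rot: [-3.141, -0.001, 0.001]
contact_force: [-0.5, 0.8, 1.0]
width: 0.5
clock: 32.93
position: [566.4, 231.1, 102.6]
ee_rot: [3.141, 0.006, 0.001]
contact_force: [-10.6, -0.6, 6.7]
width: 0.4
clock: 33.18
position: [566.5, 231.0, 102.6]
ee_rot: [3.14, 0.017, 0.001]
contact_force: [-23.4, -2.1, 16.9]
width: 0.5
```

```bash
python3 -m jog '[-0.6,0,0,0,-1,0,0,0,-1.5,0,0,0,0,0,-3,0,0,0,-4,0,0,0,-4,0,0,0,-4,0,0,0,-3,0,0,0,0,0,0,0,0,0]'
python3 - <<'E'
from h import *
snap('wrist','w19');snap('scene','s19'); st()
crop('s19',260,80,400,220,5,'s19a')
E
```

```text
clock: 34.02
position: [542.9, 231.4, 285.8]
ee_rot: [-3.14, -0.007, 0.001]
contact_force: [-0.4, 0.6, -2.1]
width: 0.7
34.12 [541.1 230.8 281.1] [3.141e+00 1.000e-03 1.000e-03] F [ 0.3  0.6 -0.7] w 0.5 j [ 0.31 -0.04  1.71 -0.    1.47  1.88]
```

View pics/w19.png

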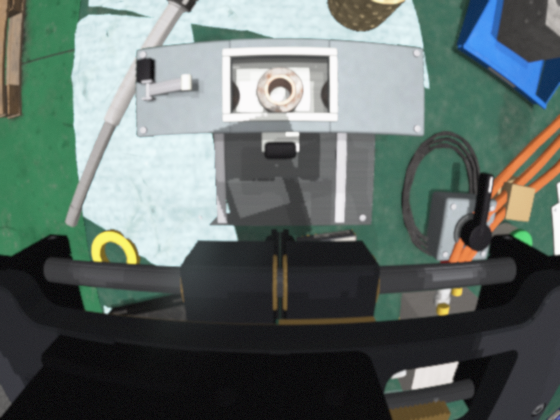

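View pics/s19a.png

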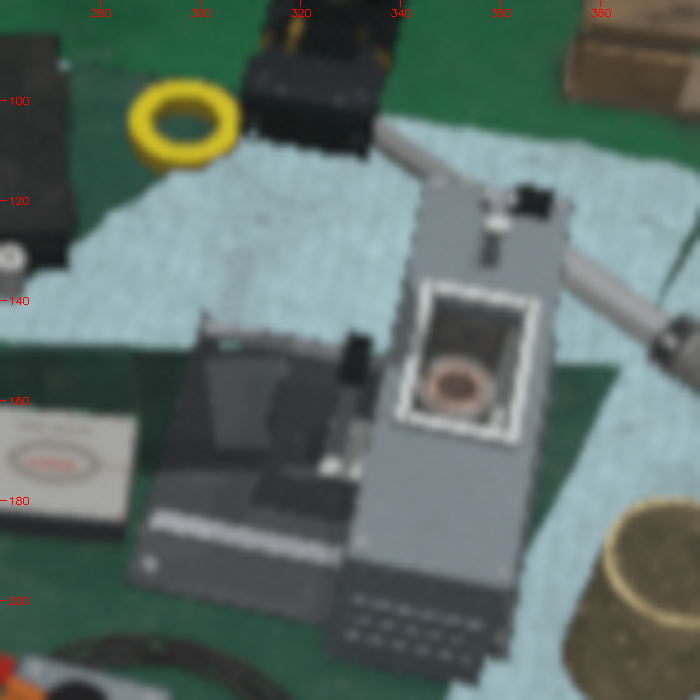

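```bash
cat > cov.py <<'E'
from h import *
def fit(obs):
    # obs: list of (camname,pose,model pt (x,y,z), uv)
    def f(q):
        c,s=np.cos(q[2]),np.sin(q[2]); out=[]
        for n,p,m,uv in obs:
            X=[q[0]+c*m[0]-s*m[1],q[1]+s*m[0]+c*m[1],m[2]]
            out+=list(proj(n,X,p)[0]-np.array(uv))
        return np.array(out)
    r=least_squares(f,[455,-350,0.4],loss='soft_l1'); print(r.x.round(3),'res px',np.abs(r.fun).round(1)); return r.x
if __name__=='__main__':
    p=lpose('w7');W=lambda x,y:(400+x/5,140+y/5)
    T2=lambda x,y:(230+x/4,150+y/4)
    # image up ~ +x, left = +y
    fit([('wrist',p,(65,43,6),W(110,272)),('wrist',p,(65,-43,6),W(318,162)),('wrist',p,(-65,-43,6),W(408,487)),('wrist',p,(-65,43,6),W(218,595)),('wrist',p,(105,20,6),W(127,130)),('wrist',p,(105,-20,6),W(222,82)),('wrist',p,(38,0,47),W(295,312)),('wrist',p,(-38,0,47),W(345,510))])
    fit([('top',0,(65,43,6),T2(515,243)),('top',0,(65,-43,6),T2(613,202)),('top',0,(-65,-43,6),T2(684,348)),('top',0,(-65,43,6),T2(590,392)),('top',0,(105,20,6),T2(520,185)),('top',0,(105,-20,6),T2(565,168)),('top',0,(38,0,47),T2(590,250)),('top',0,(-38,0,47),T2(622,325))])
E
python3 cov.py; python3 plan.py 440 -345 300 0.45
```

```text
[ 4.53394e+02 -3.45889e+02  3.83000e-01] res px [0.3 0.1 0.7 0.3 0.6 0.6 0.5 0.  0.2 0.1 0.4 0.4 0.7 0.5 1.9 1. ]
[ 4.51554e+02 -3.47852e+02  3.98000e-01] res px [0.1 0.1 0.2 0.4 0.4 0.4 0.9 0.3 0.2 0.2 0.1 0.4 0.  2.  2.9 1.8]
turn -0.449 (4 rows) tool cm [-34.15  47.45  -1.89] rows 16 each [-2.134  2.966 -0.118]
34.12 [541.1 230.8 281.1] [3.141e+00 1.000e-03 1.000e-03] F [ 0.3  0.6 -0.7] w 0.5 j [ 0.31 -0.04  1.71 -0.    1.47  1.88]
```

```bash
python3 plan.py 453 -346.5 280 0.39; python3 -m jog '[0,0,0,-0.097,0,0,0,-0.097,0,0,0,-0.097,0,0,0,-0.098,0,0,0,0,0,0,0,0]' 50; python3 plan.py 453 -346.5 280 0.39
```

```text
turn -0.389 (4 rows) tool cm [-30.1   50.05   0.11] rows 16 each [-1.881  3.128  0.007]
34.12 [541.1 230.8 281.1] [3.141e+00 1.000e-03 1.000e-03] F [ 0.3  0.6 -0.7] w 0.5 j [ 0.31 -0.04  1.71 -0.    1.47  1.88]
clock: 34.62
position: [540.8, 230.7, 280.1]
ee_rot: [-3.141, 0.004, 0.387]
contact_force: [-0.4, 0.0, -0.0]
width: 35.1
turn -0.003 (1 rows) tool cm [-3.007e+01  5.005e+01  1.000e-02] rows 16 each [-1.879  3.128  0.   ]
34.62 [540.8 230.7 280.1] [-3.141  0.004  0.387] F [-0.4  0.  -0. ] w 35.1 j [ 0.31 -0.04  1.71 -0.    1.48  1.5 ]
```

```bash
python3 -m jog '[-1.88,3.13,0,0,-1.88,3.13,0,0,-1.88,3.13,0,0,-1.88,3.13,0,0,-1.88,3.13,0,0,-1.88,3.13,0,0,-1.88,3.13,0,0,-1.88,3.13,0,0,-1.88,3.13,0,0,-1.88,3.13,0,0,-1.88,3.13,0,0,-1.88,3.13,0,0]';  python3 -m jog '[-1.88,3.13,0,0,-1.88,3.13,0,0,-1.88,3.13,0,0,-1.88,3.13,0,0,0,0,4,0,0,0,4,0,0,0,4,0,0,0,2,0,0,0,0,0,0,0,0,0,0,0,0,0]'
python3 - <<'E'
from h import *
snap('wrist','w20'); st()
E
python3 plan.py 453 -346.5 115 0.39
```

```text
clock: 35.62
position: [474.7, -203.7, 281.5]
ee_rot: [-3.141, 0.001, 0.387]
contact_force: [0.6, -0.7, 0.4]
width: 47.3
clock: 36.53
position: [454.6, -347.3, 144.2]
ee_rot: [3.139, -0.001, 0.389]
contact_force: [-0.7, -0.4, 0.9]
width: 47.5
36.58 [ 455.  -347.6  145.2] [ 3.138e+00 -2.000e-03  3.890e-01] F [ 0.5 -0.5  0.3] w 47.7 j [-0.75  0.01  1.89  0.    1.24  0.44]
turn -0.001 (1 rows) tool cm [-0.14 -0.18  3.02] rows 1 each [-0.144 -0.176  3.015]
36.58 [ 455.  -347.6  145.2] [ 3.138e+00 -2.000e-03  3.890e-01] F [ 0.5 -0.5  0.3] w 47.7 j [-0.75  0.01  1.89  0.    1.24  0.44]
```

View pics/w20.png

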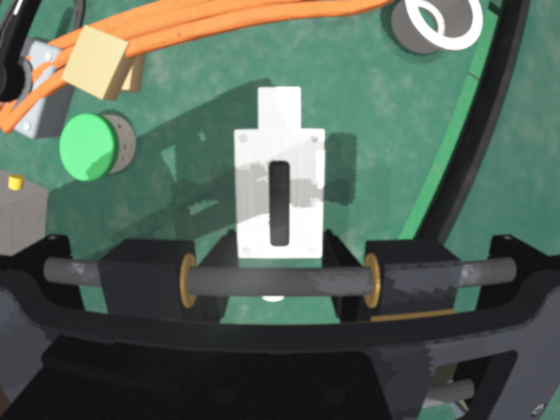

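Cover is well aligned (handle at col 279, rows 162–245). Refine the fit.

Run:
```python
from h import *
crop('w20',220,70,340,280,3.5,'w20a')
```

```text
(no output)
```

View pics/w20a.png

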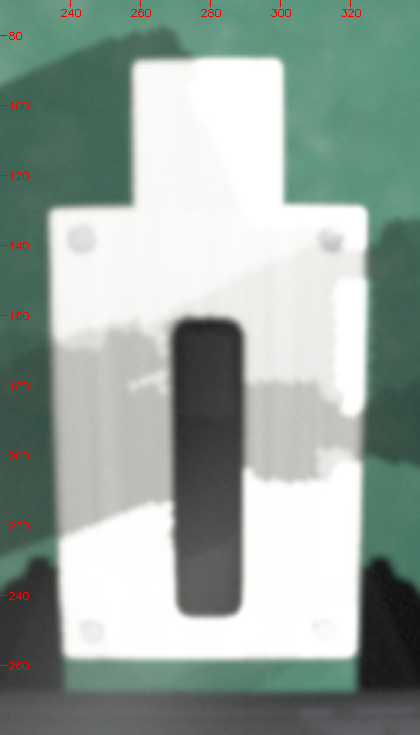

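```bash
python3 - <<'E'
from h import *
from cov import fit
p=lpose('w20');W=lambda x,y:(220+x/3.5,70+y/3.5)
q=fit([('wrist',p,m,W(*u)) for m,u in [((65,43,6),(49,207)),((65,-43,6),(367,207)),((-65,-43,6),(357,658)),((-65,43,6),(64,657)),((105,20,6),(132,59)),((105,-20,6),(284,58)),((38,9,47),(171,319)),((38,-9,47),(244,319)),((-38,9,47),(176,615)),((-38,-9,47),(242,615))]])
E
python3 plan.py 453 -346.5 30
```

```text
[ 4.55055e+02 -3.47026e+02  3.92000e-01] res px [0.1 0.2 0.1 0.5 0.6 1.  0.  0.4 0.3 0.1 0.6 0.1 0.1 0.  0.7 0.1 0.6 1.7
 0.9 1.6]
tool cm [-0.14 -0.18 11.52] rows 4 each [-0.036 -0.044  2.879]
36.58 [ 455.  -347.6  145.2] [ 3.138e+00 -2.000e-03  3.890e-01] F [ 0.5 -0.5  0.3] w 47.7 j [-0.75  0.01  1.89  0.    1.24  0.44]
```

```bash
python3 -m jog '[0,0,3,0,0,0,3,0,0,0,3,0,0,0,2,0,0,0,1,0,0,0,0,0,0,0,0,0,0,0,0,0]' ; python3 plan.py 455 -347 21 0.392
```

```text
clock: 37.25
position: [455.4, -348.0, 25.2]
ee_rot: [3.137, -0.002, 0.39]
contact_force: [-0.4, 0.2, 0.3]
width: 47.6
turn -0.002 (1 rows) tool cm [ 0.   -0.11  0.42] rows 1 each [ 0.004 -0.109  0.424]
37.25 [ 455.4 -348.    25.2] [ 3.137e+00 -2.000e-03  3.900e-01] F [-0.4  0.2  0.3] w 47.6 j [-0.75  0.15  1.97  0.    1.02  0.43]
```

```bash
python3 -m jog '[0,-0.1,0.4,0,0,0,0,0,0,0,0,0,0,0,0,0,0,0,0,0,0,0,0,0,0,0,0,0]' 0; python3 plan.py 455 -347 21 0.392; python3 -m jog '[0,0,-1,0,0,0,-1,0,0,0,-1.5,0,0,0,-2,0,0,0,-3,0,0,0,-3,0,0,0,-3,0,0,0,-3,0,0,0,-3,0,0,0,0,0,0,0,0,0]'
python3 - <<'E'
from h import *
snap('wrist','w21'); st()
E
```

```text
clock: 37.83
position: [453.6, -346.0, 18.8]
ee_rot: [3.141, -0.0, 0.39]
contact_force: [-0.1, -0.6, 1.4]
width: 17.8
turn -0.002 (1 rows) tool cm [ 0.09  0.15 -0.22] rows 1 each [ 0.094  0.147 -0.218]
37.83 [ 453.6 -346.    18.8] [ 3.141 -0.     0.39 ] F [-0.1 -0.6  1.4] w 17.8 j [-0.75  0.15  1.97 -0.    1.01  0.44]
clock: 38.75
position: [454.0, -346.2, 225.9]
ee_rot: [3.138, -0.002, 0.39]
contact_force: [-0.6, 0.9, -4.5]
width: 17.8
38.8 [ 453.  -345.2  223.1] [-3.141  0.     0.39 ] F [-0.4 -0.5 -4.9] w 17.7 j [-0.75 -0.06  1.82 -0.    1.38  0.44]
```

View pics/w21.png

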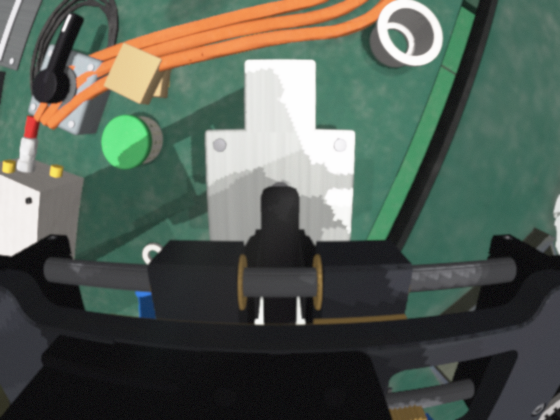

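```bash
python3 -m jog '[0,0,0,-0.06,0,0,0,-0.11,0,0,0,-0.12,0,0,0,-0.12,0,0,0,-0.12,0,0,0,-0.12,0,0,0,-0.12,0,0,0,-0.12,0,0,0,-0.12,0,0,0,-0.11,0,0,0,-0.06,0,0,0,0]';python3 plan.py 656.5 232.7 222 1.574
```

```text
clock: 39.8
position: [452.0, -344.4, 219.6]
ee_rot: [-3.137, -0.004, 1.571]
contact_force: [-0.2, 0.2, -4.4]
width: 18.0
turn -0.003 (1 rows) tool cm [57.64 20.64 -0.24] rows 17 each [ 3.391  1.214 -0.014]
39.8 [ 452.  -344.4  219.6] [-3.137 -0.004  1.571] F [-0.2  0.2 -4.4] w 18.0 j [-0.75 -0.06  1.83 -0.    1.38 -0.75]
```

```bash
python3 -m jog '[1.5,0.5,0,0,2.9,1.04,0,0,2.9,1.04,0,0,2.9,1.04,0,0,2.9,1.04,0,0,2.9,1.04,0,0,2.9,1.04,0,0,2.9,1.04,0,0,2.9,1.04,0,0,2.9,1.04,0,0,2.9,1.04,0,0,2.9,1.04,0,0]'; python3 -m jog '[2.9,1.04,0,0,2.9,1.04,0,0,2.9,1.04,0,0,2.9,1.04,0,0,2.9,1.04,0,0,2.9,1.04,0,0,2.9,1.04,0,0,2.5,1,0,0,1.0,0.4,0,0,0,0,0,0,0,0,0,0,0,0,0,0]'; python3 plan.py 656.5 232.7 222 1.574
python3 - <<'E'
from h import *
snap('wrist','w22'); snap('scene','s22'); snap('top','t22'); st()
crop('s22',270,80,410,210,5.5,'s22a'); crop('t22',110,100,270,220,5,'t22a')
E
```

```text
clock: 40.8
position: [572.1, -10.1, 220.9]
ee_rot: [-3.138, -0.0, 1.568]
contact_force: [0.6, -0.1, -3.9]
width: 17.4
clock: 41.8
position: [659.4, 225.0, 222.1]
ee_rot: [-3.139, 0.001, 1.569]
contact_force: [-0.2, 0.5, -3.5]
width: 18.1
turn -0.005 (1 rows) tool cm [ 0.77 -0.29  0.01] rows 1 each [ 0.771 -0.285  0.009]
41.8 [659.4 225.  222.1] [-3.139e+00  1.000e-03  1.569e+00] F [-0.2  0.5 -3.5] w 18.1 j [ 0.25  0.22  1.53 -0.    1.4   0.25]
41.95 [659.9 224.8 223.4] [-3.141  0.     1.568] F [ 0.2  0.4 -4. ] w 17.7 j [ 0.25  0.22  1.53 -0.    1.4   0.25]
```

View pics/w22.png

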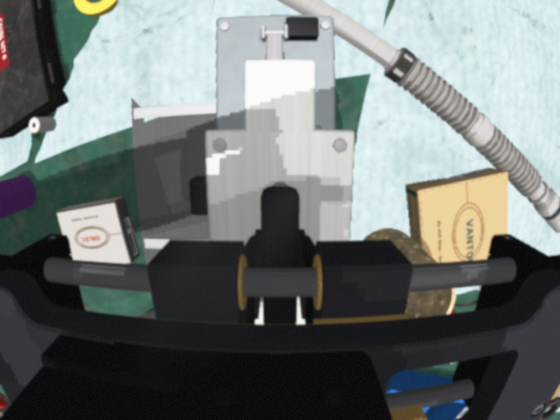

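View pics/s22a.png

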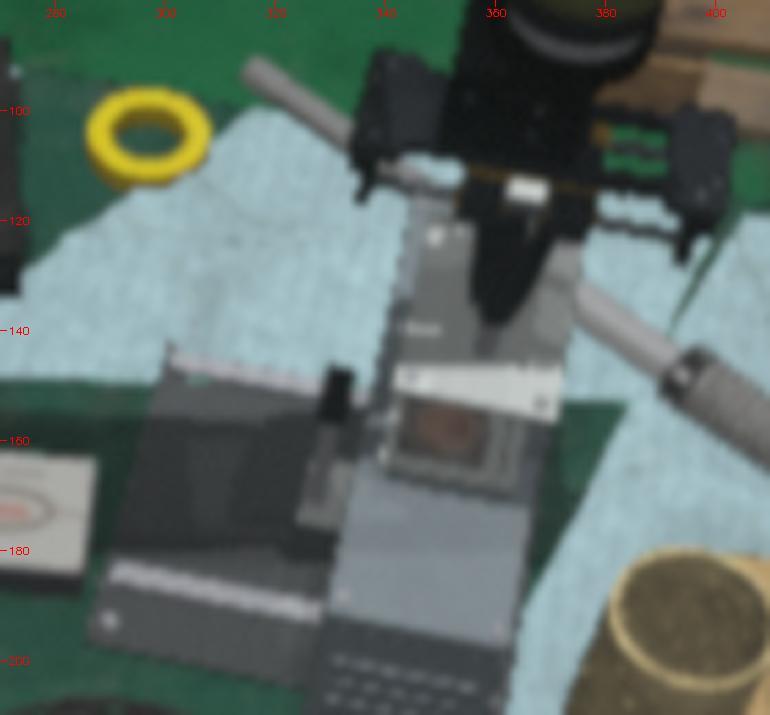

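View pics/t22a.png

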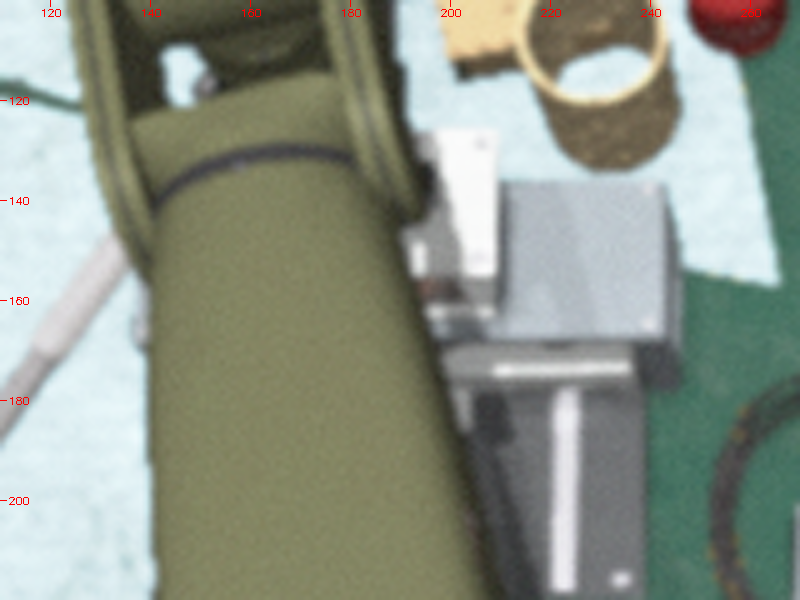

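Run:
```python
from h import *
p=lpose('w22')
crop('w22',195,45,365,215,4.5,'w22a')
```

```text
(no output)
```

View pics/w22a.png

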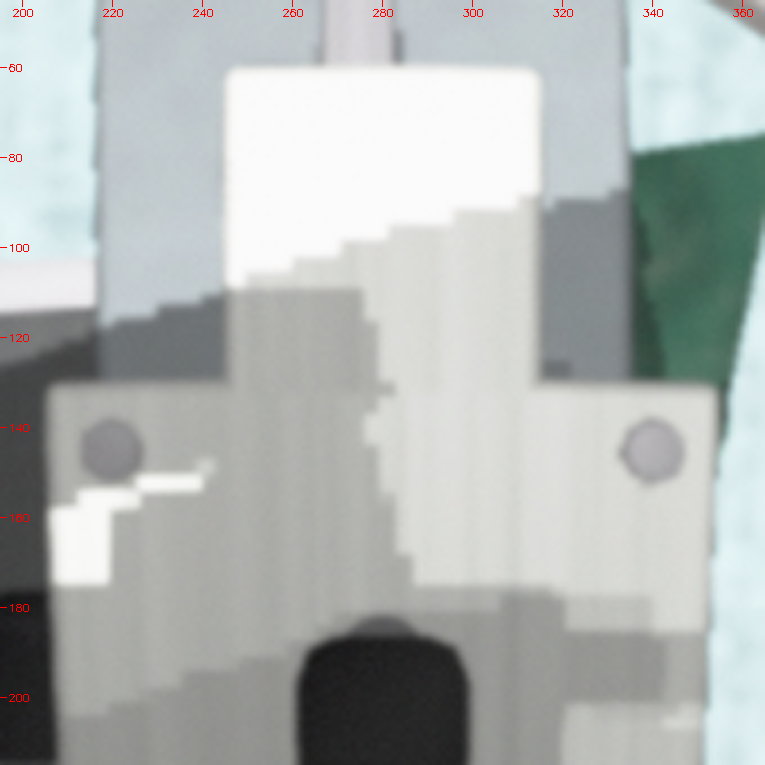

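Run:
```python
from h import *
p0=lpose('w22'); p=(np.zeros(3),np.array([np.pi,0,0.]))  # tool-level frame: tool x -> x, y flipped
W=lambda x,y:(195+x/4.5,45+y/4.5)
obs=[((65,43),(47,382)),((65,-43),(718,385)),((105,20),(226,67)),((105,-20),(540,67))]
def f(q):
    c,s=np.cos(q[2]),np.sin(q[2])
    return np.concatenate([proj('wrist',[q[0]+c*m[0]-s*m[1],q[1]+s*m[0]+c*m[1],q[3]],p)[0]-W(*u) for m,u in obs])
r=least_squares(f,[0,0,0,-13]); print(r.x.round(3),r.fun.round(1))
```

```text
[ 1.1650e+00  1.5600e-01 -3.0000e-03 -1.4504e+01] [-0.1 -0.2  0.  -0.4 -0.3  0.2  0.5  0.4]
```

```bash
python3 -m jog '[0.67,-0.31,0,-0.008,0,0,2,0,0,0,2,0,0,0,1,0,0,0,0,0,0,0,0,0,0,0,0,0]'; python3 plan.py 656.5 231.5 149 1.578;  python3 - <<'E'
from h import *
snap('wrist','w23'); snap('scene','s23'); st()
crop('s23',270,80,410,210,5.5,'s23a')
E
```

```text
clock: 42.53
position: [657.6, 233.1, 174.9]
ee_rot: [3.14, -0.001, 1.578]
contact_force: [0.4, -0.1, -3.0]
width: 17.9
turn -0.000 (1 rows) tool cm [-0.16 -0.11  2.59] rows 1 each [-0.16  -0.111  2.59 ]
42.53 [657.6 233.1 174.9] [ 3.140e+00 -1.000e-03  1.578e+00] F [ 0.4 -0.1 -3. ] w 17.9 j [0.26 0.25 1.57 0.   1.32 0.26]
42.63 [658.  233.1 175.5] [ 3.139e+00 -1.000e-03  1.578e+00] F [-0.5  0.7 -3.6] w 17.9 j [0.26 0.25 1.57 0.   1.32 0.26]
```

View pics/w23.png

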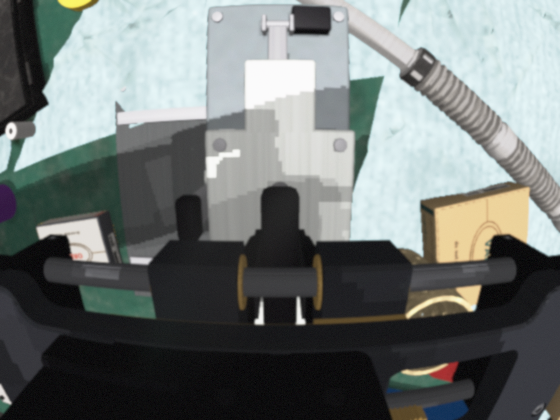

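View pics/s23a.png

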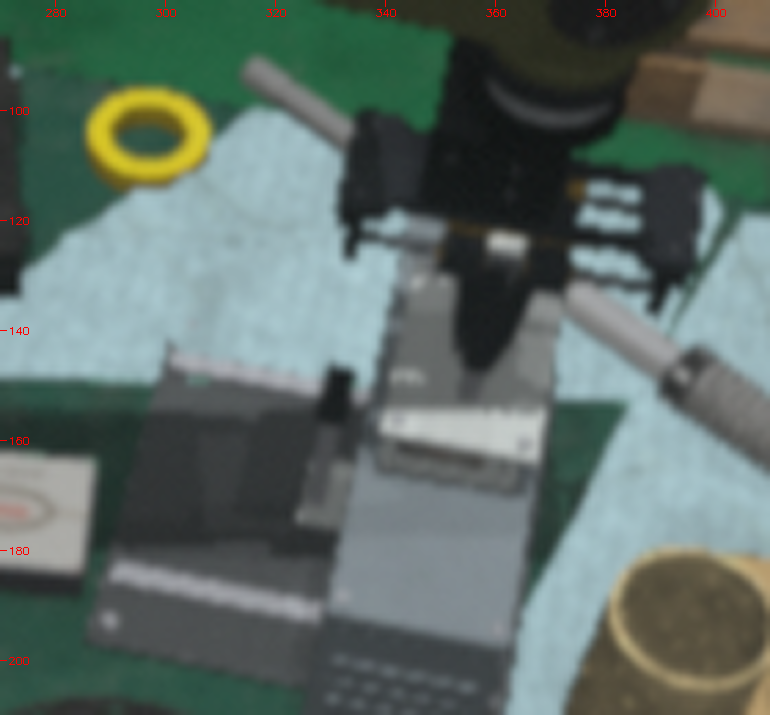

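```bash
python3 -m jog '[-0.14,-0.12,0.6,0,0,0,0.6,0,0,0,0.6,0,0,0,0.4,0,0,0,0,0,0,0,0,0]'; python3 plan.py 656.5 231.5 149 1.578; python3 -m jog '[0,0,0.12,0,0,0,0,0,0,0,0,0]';python3 -m jog '[0,0,0.12,0,0,0,0,0,0,0,0,0]'
```

```text
clock: 43.13
position: [655.3, 231.4, 150.5]
ee_rot: [-3.14, 0.0, 1.578]
contact_force: [-0.6, -0.3, -2.9]
width: 17.4
turn -0.000 (1 rows) tool cm [0.01 0.12 0.15] rows 1 each [0.013 0.117 0.15 ]
43.13 [655.3 231.4 150.5] [-3.14   0.     1.578] F [-0.6 -0.3 -2.9] w 17.4 j [0.26 0.26 1.6  0.   1.28 0.26]
clock: 43.38
position: [656.0, 231.6, 150.5]
ee_rot: [3.141, -0.0, 1.578]
contact_force: [1.5, 0.1, -2.5]
width: 17.5
clock: 43.63
position: [655.9, 231.5, 149.1]
ee_rot: [3.141, -0.0, 1.578]
contact_force: [0.7, 0.1, -4.0]
width: 17.9
```

```bash
python3 -m jog '[0,0.03,0.12,0,0,0,0,0,0,0,0,0]';python3 -m jog '[0,0,0.12,0,0,0,0,0,0,0,0,0]';python3 -m jog '[0,0,0.1,0,0,0,0,0,0,0,0,0]'
```

```text
clock: 43.88
position: [656.2, 231.6, 148.8]
ee_rot: [3.141, -0.0, 1.578]
contact_force: [-3.2, -1.5, 1.5]
width: 17.6
clock: 44.13
position: [656.2, 231.6, 148.9]
ee_rot: [3.141, -0.0, 1.578]
contact_force: [-5.5, -1.6, 6.2]
width: 17.6
clock: 44.38
position: [656.2, 231.6, 148.8]
ee_rot: [3.141, -0.0, 1.578]
contact_force: [-7.5, -2.2, 9.4]
width: 17.7
```

Seated at 148.8 as expected. Release and look.

```bash
python3 -m jog '[0,0,-0.2,0,0,0,0,0]'; python3 -m jog '[0,0,0,0,0,0,0,0,0,0,0,0,0,0,0,0]' 45; python3 -m jog '[0,0,-1,0,0,0,-2,0,0,0,-3,0,0,0,-4,0,0,0,-4,0,-2,0,0,0,-3,0,0,0,0,0,0,0,0,0,0,0,0,0,0,0]'
python3 - <<'E'
from h import *
snap('wrist','w24'); snap('scene','s24'); st()
crop('s24',270,80,410,210,5.5,'s24a');crop('w24',180,40,380,270,3.2,'w24a')
E
```

```text
clock: 44.55
position: [656.5, 231.6, 148.8]
ee_rot: [3.14, -0.0, 1.578]
contact_force: [-2.2, -0.3, 3.7]
width: 18.0
clock: 44.88
position: [656.2, 231.4, 147.2]
ee_rot: [-3.142, 0.0, 1.578]
contact_force: [0.5, 0.7, 0.1]
width: 39.1
clock: 45.72
position: [656.4, 181.6, 287.8]
ee_rot: [-3.142, -0.0, 1.577]
contact_force: [0.4, -0.0, 0.2]
width: 42.6
45.82 [656.3 182.1 287.3] [-3.141 -0.     1.578] F [ 0.2  0.1 -0. ] w 43.0 j [0.19 0.16 1.49 0.   1.49 0.18]
```

View pics/w24a.png

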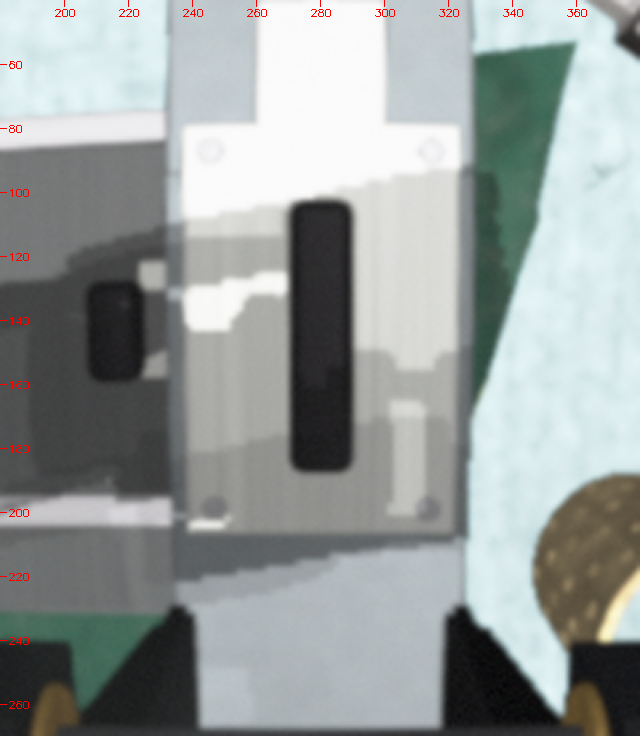

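View pics/s24a.png

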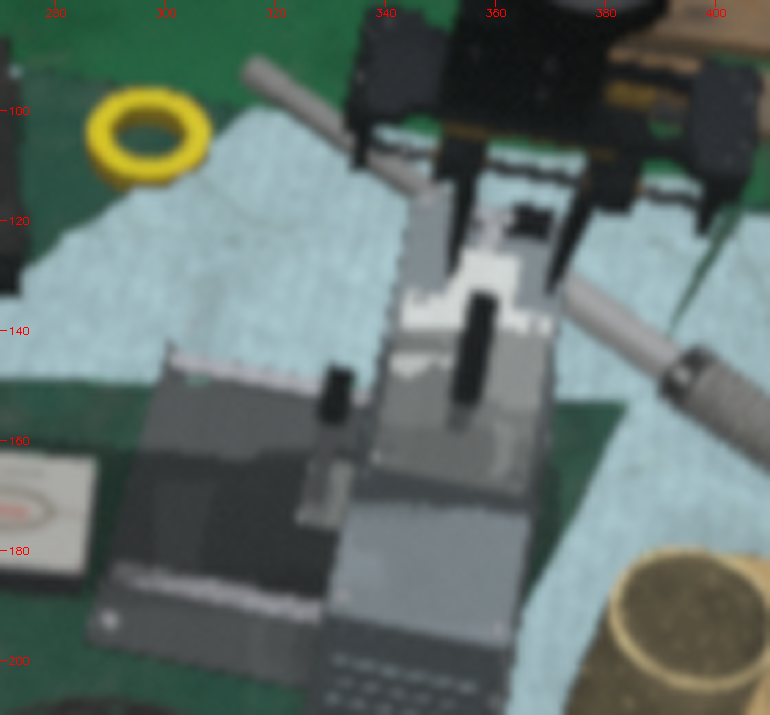

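Run:
```python
from h import *
p=lpose('w24');W=lambda x,y:(180+x/3.2,40+y/3.2)
obs=[((65,43,136),(182,127)),((65,-43,136),(460,125)),((-65,-43,136),(456,533)),((-65,43,136),(187,531)),((38,9,177),(290,201)),((38,-9,177),(353,201)),((-38,9,177),(290,471)),((-38,-9,177),(351,471))]
def f(q):
    c,s=np.cos(q[2]),np.sin(q[2])
    return np.concatenate([proj('wrist',[q[0]+c*m[0]-s*m[1],q[1]+s*m[0]+c*m[1],m[2]+q[3]],p)[0]-W(*u) for m,u in obs])
r=least_squares(f,[656,232,1.57,0],loss='soft_l1'); print(r.x.round(3),r.fun.round(1))
# deck edges at rows: left/right at crop y=650, z122
for q in [(198,690),(445,690),(167,60),(476,60)]: print(plane('wrist',W(*q),122,p).round(1))
```

```text
[656.559 232.589   1.577  -4.227] [ 0.3 -0.2 -0.4  0.5 -1.  -0.5  0.6  0.1 -0.6 -0.6  0.4 -0.6 -0.3  0.6
  0.7  0.6]
[614.2 107.5 122. ]
[701. 108. 122.]
[606.4 321.4 122. ]
[706.  322.1 122. ]
```

```bash
python3 -m jog '[-3,0,0,0,-3,0,0,0,-3,0,0,0,0,0,0,0,0,0,0,0,0,0,0,0]' 26
python3 - <<'E'
from h import *
snap('wrist','w25'); crop('w25',180,0,400,240,3,'w25a')
E
python3 plan.py 547.3 -50.3 250 -0.035
```

```text
clock: 46.32
position: [657.1, 92.4, 287.4]
ee_rot: [-3.141, -0.001, 1.578]
contact_force: [0.3, -0.2, -0.2]
width: 25.2
turn 1.614 (14 rows) tool cm [-10.47  14.67   3.75] rows 5 each [-2.094  2.935  0.749]
46.37 [657.1  92.7 287.5] [-3.141 -0.     1.579] F [ 0.3 -0.5 -0.7] w 24.9 j [0.06 0.12 1.53 0.   1.49 0.05]
```

View pics/w25a.png

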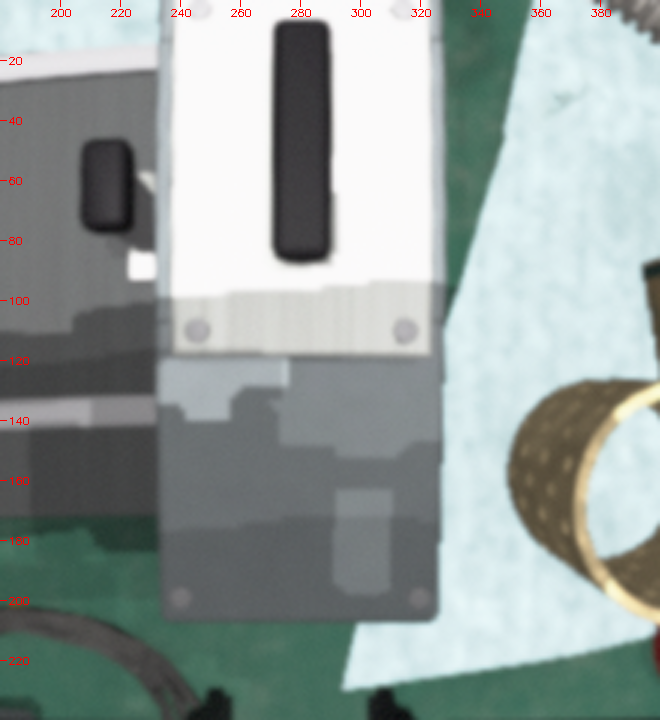

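```bash
python3 - <<'E'
from h import *
p=lpose('w25');W=lambda x,y:(180+x/3,y/3)
print('knob far',plane('wrist',W(133,185),118,p),'near',plane('wrist',W(80,185),118,p),'head',plane('wrist',W(158,185),122,p))
E
python3 -m jog '[0,0,0,0.115,0,0,0,0.115,0,0,0,0.115,0,0,0,0.115,0,0,0,0.115,0,0,0,0.115,0,0,0,0.115,0,0,0,0.115,0,0,0,0.115,0,0,0,0.115,0,0,0,0.115,0,0,0,0.115]';python3 -m jog '[0,0,0,0.115,0,0,0,0.115,-2.1,2.9,0,0,-2.1,2.9,0,0,-2.1,2.9,0,0,-2.1,2.9,0,0,-2.1,2.9,0,0,0,0,3,0,0,0,4,0,0,0,4,0,0,0,0,0,0,0,0,0]'
python3 - <<'E'
from h import *
snap('wrist','w26'); snap('top','t26'); snap('scene','s26'); crop('s26',270,80,410,210,5.5,'s26a')
E
python3 plan.py 547.3 -50.3 120 -0.035
```

```text
knob far [597.97560259 230.02810027 118.        ] near [578.94986965 231.00463277 118.        ] head [607.40509178 228.85212285 122.        ]
clock: 47.37
position: [657.0, 93.2, 287.5]
ee_rot: [-3.141, 0.0, 0.194]
contact_force: [-1.4, 0.3, -0.1]
width: 24.7
clock: 48.37
position: [545.9, -48.8, 175.4]
ee_rot: [-3.141, 0.006, -0.031]
contact_force: [0.6, 0.2, 1.0]
width: 24.7
turn 0.004 (1 rows) tool cm [-0.24  0.06  6.13] rows 2 each [-0.12   0.028  3.067]
48.52 [549.7 -49.8 181.3] [ 3.141 -0.005 -0.031] F [-0.5  0.  -0.2] w 24.5 j [-0.19 -0.07  1.91  0.    1.3   1.41]
```

View pics/w26.png

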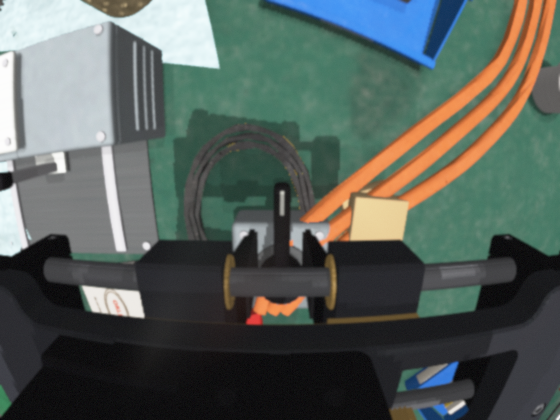

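View pics/s26a.png

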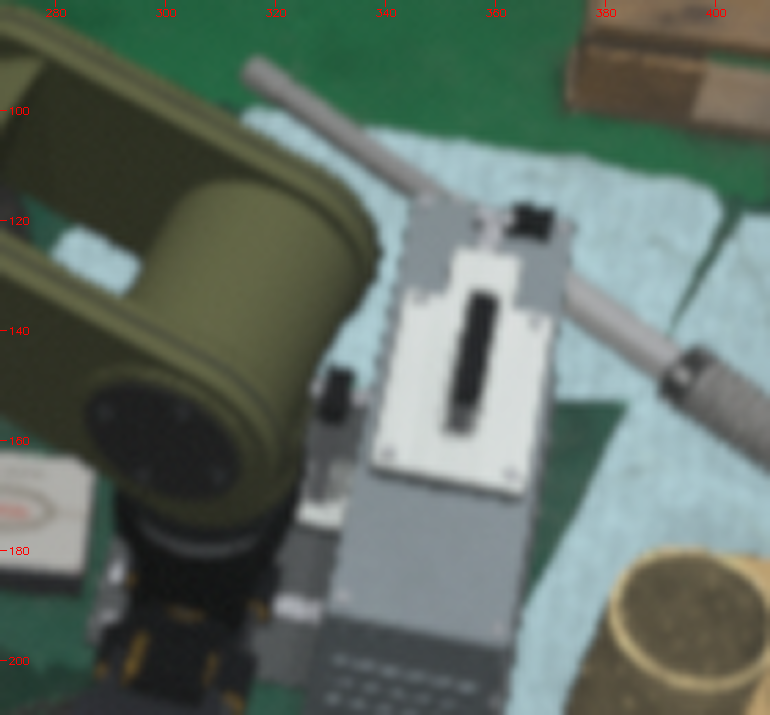

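```bash
python3 -m jog '[-0.2,0.05,3,0,0,0,3,0,0,0,0,0,0,0,0,0,0,0,0,0]'; python3 plan.py 547.3 -50.3 64 -0.035;  python3 - <<'E'
from h import *
snap('wrist','w27')
E
```

```text
clock: 48.93
position: [547.4, -50.7, 120.8]
ee_rot: [3.141, -0.004, -0.032]
contact_force: [0.5, 0.5, 0.4]
width: 24.5
turn 0.003 (1 rows) tool cm [-0.02 -0.04  5.68] rows 2 each [-0.008 -0.02   2.839]
48.93 [547.4 -50.7 120.8] [ 3.141 -0.004 -0.032] F [0.5 0.5 0.4] w 24.5 j [-0.19 -0.02  1.96  0.    1.19  1.41]
```

View pics/w27.png

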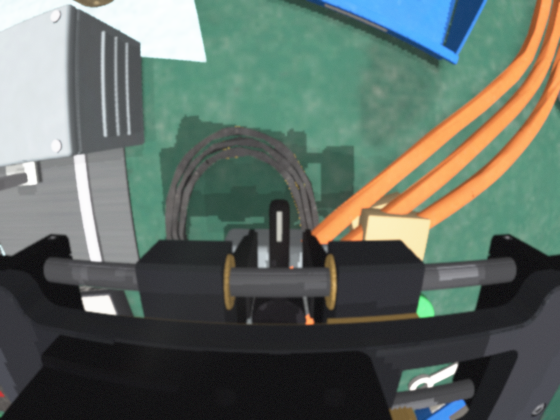

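```bash
python3 -m jog '[0,0,1.4,0,0,0,1.4,0,0,0,1.4,0,0,0,1.4,0,0,0,0,0,0,0,0,0]'; python3 -m jog '[0,0,0,0,0,0,0,0]' 21; python3 arc.py
```

```text
clock: 49.48
position: [546.4, -50.7, 63.1]
ee_rot: [3.141, -0.002, -0.032]
contact_force: [0.7, 0.5, 1.1]
width: 25.0
clock: 49.65
position: [547.0, -50.8, 63.8]
ee_rot: [3.141, -0.003, -0.032]
contact_force: [-1.8, -0.7, -0.5]
width: 20.7
radius 71.7 ang -0.042 yaw -0.032
49.65 [547.  -50.8  63.8] [ 3.141e+00 -3.000e-03 -3.200e-02] F [-1.8 -0.7 -0.5] w 20.7 j [-0.19  0.05  2.   -0.    1.09  1.41]
```

```bash
python3 -m jog '[-0.023,-0.575,0,-0.08,-0.023,-0.575,0,-0.08,-0.023,-0.575,0,-0.08,-0.023,-0.575,0,-0.08,-0.023,-0.575,0,-0.08,-0.023,-0.575,0,-0.08,-0.023,-0.575,0,-0.08,-0.023,-0.575,0,-0.08,-0.023,-0.575,0,-0.08,-0.023,-0.575,0,-0.08,0,0,0,0]'; python3 arc.py
```

```text
clock: 50.57
position: [526.1, 2.2, 63.2]
ee_rot: [3.14, -0.002, 0.77]
contact_force: [0.5, 0.4, 0.0]
width: 19.9
radius 71.3 ang 0.778 yaw 0.77
50.57 [526.1   2.2  63.2] [ 3.14e+00 -2.00e-03  7.70e-01] F [0.5 0.4 0. ] w 19.9 j [-0.1  -0.    2.05  0.    1.09  0.7 ]
```

```bash
python3 -m jog '[-0.023,-0.575,0,-0.08,-0.023,-0.575,0,-0.08,-0.023,-0.575,0,-0.08,-0.023,-0.575,0,-0.08,-0.023,-0.575,0,-0.08,-0.023,-0.575,0,-0.08,-0.023,-0.575,0,-0.08,-0.023,-0.575,0,-0.08,-0.023,-0.575,0,-0.08,-0.01,-0.3,0,-0.04,0,0,0,0,0,0,0,0]'; python3 arc.py
```

```text
clock: 51.57
position: [477.0, 23.5, 62.4]
ee_rot: [3.14, 0.0, 1.525]
contact_force: [-0.3, -0.6, -0.1]
width: 19.9
radius 71.3 ang 1.547 yaw 1.525
51.57 [477.   23.5  62.4] [3.14  0.    1.525] F [-0.3 -0.6 -0.1] w 19.9 j [-0.06 -0.11  2.16 -0.    1.09 -0.02]
```

```bash
python3 -m jog '[0,-0.2,0,-0.02,0,-0.1,0,0,0,0,0,0,0,0,0,0]'; python3 arc.py; python3 -m jog '[0,-0.2,0,0,0,0,0,0,0,0,0,0]'; python3 arc.py
```

```text
clock: 51.9
position: [474.0, 23.7, 62.0]
ee_rot: [3.141, 0.0, 1.547]
contact_force: [1.4, -0.0, 1.3]
width: 20.1
radius 71.5 ang 1.588 yaw 1.547
51.9 [474.   23.7  62. ] [3.141 0.    1.547] F [ 1.4 -0.   1.3] w 20.1 j [-0.06 -0.12  2.17 -0.    1.09 -0.04]
clock: 52.15
position: [473.9, 23.7, 62.2]
ee_rot: [3.135, 0.0, 1.547]
contact_force: [9.9, 0.2, -4.3]
width: 20.4
radius 71.5 ang 1.59 yaw 1.547
52.15 [473.9  23.7  62.2] [3.135 0.    1.547] F [ 9.9  0.2 -4.3] w 20.4 j [-0.06 -0.13  2.17  0.    1.09 -0.04]
```

```bash
python3 -m jog '[0,0.35,0,0,0,0,0,0,0,0,0,0]' 32; python3 -m jog '[0,0,-1.5,0,0,0,-3,0,0,0,-4,0,0,0,-4,0,0,0,-4,0,0,0,-4,0,0,0,-4,0,-2,0,0,0,-3,0,0,0,-3,0,0,0,0,0,0,0,0,0,0,0]'
python3 - <<'E'
from h import *
snap('wrist','w28'); snap('scene','s28'); snap('top','t28'); st()
crop('s28',230,80,410,250,4.4,'s28a');crop('t28',80,120,300,250,3.6,'t28a')
E
```

```text
clock: 52.4
position: [474.4, 23.8, 61.2]
ee_rot: [-3.14, 0.0, 1.548]
contact_force: [-0.1, 0.6, 0.0]
width: 29.8
clock: 53.4
position: [472.6, -57.0, 306.1]
ee_rot: [-3.14, -0.001, 1.545]
contact_force: [0.3, -0.1, 0.4]
width: 30.4
53.55 [472.9 -55.5 306.3] [-3.141e+00 -1.000e-03  1.549e+00] F [-0.5  0.8 -0.6] w 30.3 j [-0.23 -0.31  1.9   0.    1.55 -0.21]
```

View pics/w28.png

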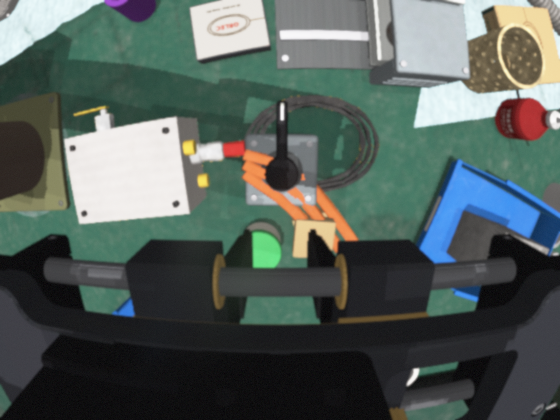

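View pics/s28a.png

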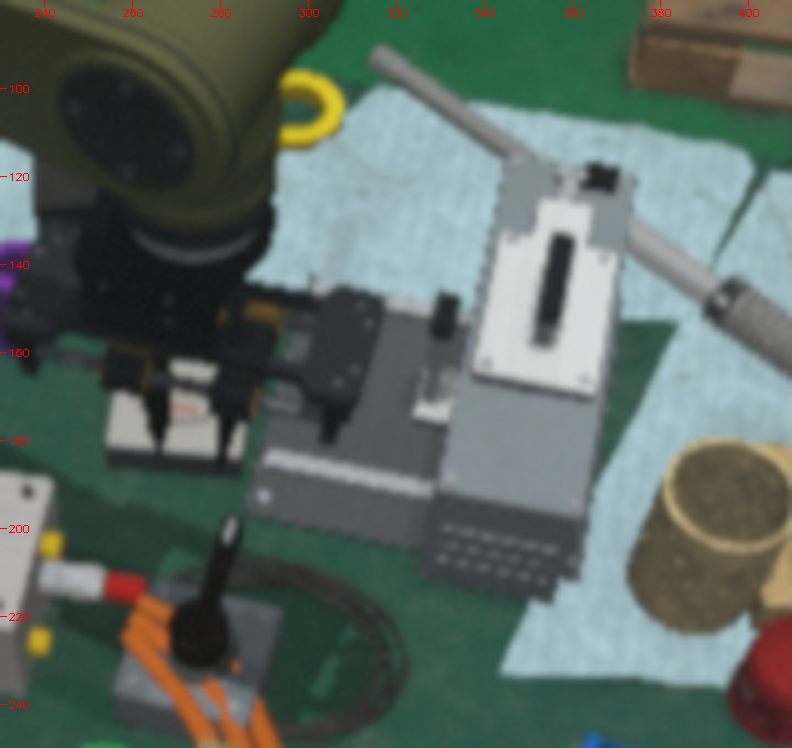

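View pics/t28a.png

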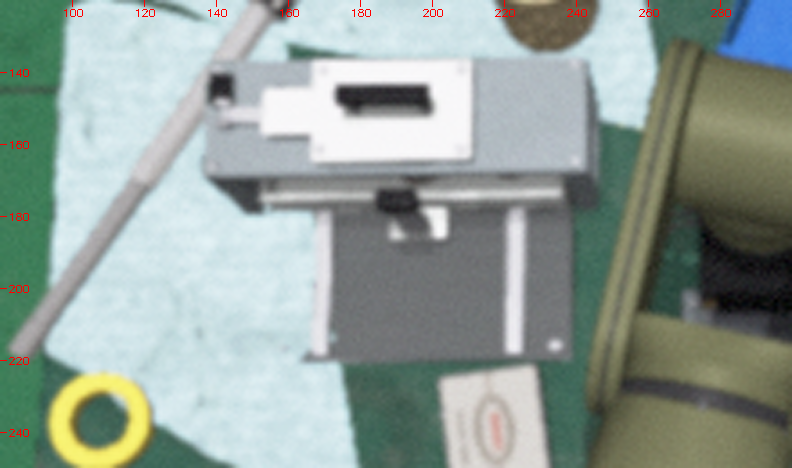

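Run:
```python
from h import *
print(order.job_done()); st()
```

```text
the job is handed in; nothing more can be done
None
the job is handed in; nothing more can be done
```

I did the whole job in the order asked and handed it in at about 54 s of the 210 s allowed. No verdict was reported.

**What I did:**
- **Isolator off:** I turned it clockwise to its off stop.
- **Bushes:** all three went into the tray in a row. I left the purple look-alike alone.
- **Carriage:** I pushed it to its end stop.
- **Cover:** I laid it on the hatch frame with the tongue over the interlock lever.
- **Isolator on:** I turned it back until it reached its on stop, then pulled the gripper clear.

**Last checks:**
- **Carriage:** the knob's far face measured about 9.4 mm in front of the head, against the 10 mm expected at home.
- **Cover:** it measured at (656.6, 232.6) mm, against about (656.5, 232.7) for the hatch, and within about 0.01 rad of square. The tool height as it touched down, 148.8 mm, fits the cover lying flat on the frame.
- **Lever:** the last pictures show the tongue over it. I could not read its angle.
- **Bushes:** they stood upright in the tray before the push. Through the open hatch afterwards I saw the middle one still standing. The outer two are hidden under the head, so I did not see them again.
- **Isolator:** the handle points to the on side and took about 10 N at the stop.
- **Bystanders:** the grease pot was never touched. I never clearly identified the grey cup, but I took no route near the likely ones.

**Disagreements:** the fixed cameras put the bush tops 6 to 8 mm lower than the stated 85 mm. The one wrist-camera height, on the bush near the isolator, came out about 4 mm high. I used the wrist-camera positions with the stated height. The final cover fit also read 4 mm low in height, which I put down to camera error.

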